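Pin and clip the burger press lever

TASK

The hand burger press has been washed and its lever put back, but the lever's pivot pin is only started in the fork. Push the pin fully home until its head sits against the fork; then take the brass-coloured hairpin clip standing in the white parts block, feel for the cross-hole in the pin's far end (the pin turns, so the hole may lean to one side: draw it upright with the clip's leg), and push the straight leg down through it without forcing until the bow snaps round the shank. Leave the clip standing upright and let go, and leave the two screws standing in the block.

Things in the scene. Friction and masses are not known exactly. Their poses are not given: they have to be found in the camera images.
- pivot_pin (a joint): Slide of the press lever's pivot pin along its axis, in m: 0 is 25 mm short of home, 0.025 fully home (head's shoulder against the fork). It moves stiffly (about 7 N) and stays where it is left. Until it is home its cross-hole lies in or against the fork's far cheek.
- pin_head (a point): Centre of the outer face of the pivot pin's head, a steel disc 32 mm across and 8 mm thick on one side of the fork. Axes: x along the level pin from head to cross-hole, the way to push; z up; the lever runs to +y. The pin's axis is 160 mm above the table.
- hole_home (a point): Fixed point where the mouth of the pin's cross-hole lies once the pin is home and the hole upright: on top of the 22 mm shank, 13.5 mm outside the fork's far cheek. Axes as pin_head. The hole (5.6 mm wide, 0.6 mm countersink, right through) really leans up to 34 degrees (its mouth up to 6.2 mm) to either side in y: the pin turns on its axis by hand, about 2.5 N at its rim. It stays as turned.
- press_pivot (a point): Fixed point on the pivot axis, mid-way between the two cheeks of the burger press's cast fork (41 mm over the cheeks, 40 mm wide), 160 mm above the table; axes as pin_head. The fork's top is 20 mm above the axis and nothing stands above it. The press does not move.
- clip_coil (a point): Centre of the coil of the hairpin clip (brass-coloured 4.4 mm wire), which stands legs down in one of the three holes of the white block, leaning up to 5 degrees. Coil: 26 mm across, 9.5 mm thick. Axes: x through the coil's thickness (grip these two flat sides from above), y from straight leg to bow, z up along the straight leg, whose line passes through this point.
- clip_tip (a point): Tip of the clip's straight leg (wire cut square, edge broken 0.6 mm), 96 mm below the coil's centre; at the start 20 mm deep in its hole, 25 mm above the table. Axes as clip_coil. Fitted, the clip's x lies along the pin, bow to either side of the shank.
- clip_seat (a point): Point on the straight leg 43 mm below the coil's centre and 53 mm above the tip: home is when it lies at hole_home. The leg is well through the hole when, 24 mm before home, the bow's end meets the shank; then the push grows to about 15 N, drops as the bow snaps round, and rises steeply past home.
- clip_bow (a joint): Spring angle of the clip's bow (the half loop beside the straight leg, shaped to the 22 mm shank; its flared end is 12 mm out in y, 75 mm below the coil's centre), in rad: 0 relaxed, about 0.08 as it passes over the shank. Stiffness about 5 N m per rad.
- knob_screw: Bystander: black knob screw, 28 mm across and 28 mm high, standing in one of the block's other holes; origin at its underside, on the block's top.
- wing_screw: Bystander: steel wing screw, wing 30 mm wide, 25 mm high, standing in one of the block's other holes; origin at its underside, on the block's top.
Not all that is in view belongs to the job. There is more than one size of the part that bears clip_coil; the job needs the largest.

How it is judged:
By the outcome, as a careful person would: the job done as asked, in the order asked, and still so for the second after the job is handed in, with the robot touching nothing.
It also fails if it takes over 72 s, if anything falls off the work surface, if the arm or the gripper's body presses on something with over 40 N, if the wrist force passes 120 N, or if a joint passes its speed limit or range.

ROBOT

A 6-joint arm with a two-finger parallel gripper is mounted at the origin on the work surface. World frame = base frame: x ahead of the robot, y to its left, z up, the work surface at z = 0. Lengths are in m, angles in rad, forces in N, time in s.
With the tool pointing down it reaches from about 0.25 to 0.725 m from the base axis. Payload 4 kg.
Tool frame: the origin (TCP) lies midway between the tips of the shut fingers; the grasp point (between the pads) lies 19 mm behind it; z points along the fingers, y is the direction in which the jaws open and shut (so a half turn about z gives the same grasp; the last joint's range is limited). The gripper opens to 85 mm and grips with 20 to 120 N. Pads are 22 mm wide; open, the fingers measure 114 mm over their backs; the gripper's body (76 mm by 85 mm) begins 54 mm behind the grasp point. The pads swing forward as they close: fully open they stand 13 mm farther back than shut.
Start: joints at [1.318, 0.241, 0.005, 1.335, 0, 1.571], TCP at [0.125, 0.484, 0.231] pointing down, gripper open.
Joint ranges: [-2.72, 2.72], [-1.05, 1.87], [-1.09, 1.28], [-1.99, 2.15], [-1.42, 1.44], [-3.14, 3.14]. Speed limits (rad/s): [2.79, 2.79, 3.14, 3.14, 3.14, 3.14].

INTERFACE

Orientations are given as a unit quaternion [x, y, z, w].
In Python, from workcell import get_obs, camera, camera_model, job_done, masks_of gives the robot as it stands.
- The arm moves only by the tool jog_arm, never from a script. Its argument "deltas" is a list that holds one entry, the list of rows, each a list of 7 numbers: the shift along the tool's x, y, z in mm, then the turn, a rotation vector about the tool's x, y, z in degrees, then the finger opening in mm, from 0 to 85.4. A call has 1 to 5 rows; each row shifts and turns the pose as measured when the row begins, along the tool's axes as they then stand; what a row does not reach is not made up. A row lasts 1/10 s, in which the tool goes at most 50 mm and 8.59 degrees, less where a joint would pass 70% of its speed; a pose out of reach is approached as far as the arm can. A call with a gripper value outside its range is refused whole. The fingers move at their own pace and stop on an object; the grip force is fixed at half the most. Time passes only in rows, so rows that do not move let the fingers close. It gives the time, the measured TCP pose, the force and the opening at its end, in the units of the state.
- get_obs(): the state, without advancing time (a new reading comes with each control period).
- camera(name): name is "side" or "top"; returns the picture (400x640x3 uint8, red, green, blue); there is no depth.
- camera_model(name): a dict with "fovy" (degrees; the focal length in pixels is half the picture's height over the tangent of half this angle, whatever the lens; pixels are square), "cx", "cy" (the principal point, pixels), "k1" (the pictures are not rectified: a ray, as slopes to the right and down, at radius r is drawn at 1 + k1 r^2 times it, then the intrinsics apply), "pose" (4x4, takes a point from camera to world coordinates). Camera axes: x right, y down, z forward; pixel columns grow to the right and rows downward; lengths in m; the calibration is good to about 2 mm. A picture is of the moment at which its call begins. camera_model takes no time and is no camera call.
- job_done(): hands the job in, once; it reports no verdict.
Trained networks look in the newest picture that a camera, given by its name, has taken for a name from the list of things; names that differ only in an ending like _2 or _b are one class to them, and where a whole thing is asked for, a point or a joint stands for the part that bears it (a point fixed in the world has none). Each returns a list of dicts, best first, with "conf" (0 to 1); they miss things now and then, are a little off and sometimes report something else, mostly with a low value. They report only what shows in the picture. A call takes as long as a camera call. They do not tell look-alikes from the thing itself.
- masks_of(target, camera): "pixels" (400x640 bool, what is visible of it) and "at" ([column, row] in pixels, amid what is visible of it).
The state is a dict: "clock": time; "joint_pos": joint angles; "joint_vel": joint speeds; "tau": joint torques, N m; "eef_pos": TCP position; "tool_rot": TCP orientation; "ft_force": force on the tool from outside, world axes, zero at the start; "ft_torque": the same for the moment, N m; "grip_width": finger opening in m.
Only numpy, scipy, OpenCV 4.12 (cv2) and the standard library are available. Lean on these libraries where they do the work, as an engineer would, in place of code of your own. Each camera call takes 0.05 s, during which the arm holds its last target. There are 200 camera calls.

## Working session

There is one attempt and no reset: what is moved stays moved. The work goes in short steps, Python scripts to look and compute and a tool call to move; the robot and the scene stay as the last step left them, time stands still between calls to the robot, and variables do not carry over. Pictures are saved under pics/ and viewed, about 8 in all and at most 12, crops included, and the job is handed in when it is done.

Besides the shell and the picture viewer there is one more tool, called after "Request:" by a JSON object that holds its "api" and its "payload". jog_arm: Moves the arm, as the interface text tells. Its arguments: {"type":"object","properties":{"deltas":{"type":"array"}},"required":["deltas"]}

```bash
mkdir -p pics; ls
cat > h.py <<'E'
import numpy as np, cv2
from workcell import *
from scipy.spatial.transform import Rotation as R
def K(n):
    m=camera_model(n); f=200/np.tan(np.radians(m['fovy'])/2)
    return m,f
def proj(n,P):
    m,f=K(n); T=np.linalg.inv(m['pose']); p=np.atleast_2d(P)@T[:3,:3].T+T[:3,3]
    s=p[:,:2]/p[:,2:]; s=s*(1+m['k1']*(s**2).sum(1,keepdims=True))
    return s*f+[m['cx'],m['cy']]
def ray(n,px):
    m,f=K(n); d=(np.array(px,float)-[m['cx'],m['cy']])/f; s=d.copy()
    for _ in range(20): s=d/(1+m['k1']*(s@s))
    v=m['pose'][:3,:3]@np.array([s[0],s[1],1]); return m['pose'][:3,3],v/np.linalg.norm(v)
def atz(n,px,z):
    o,v=ray(n,px); return o+v*(z-o[2])/v[2]
def tri(px1,px2):
    o1,v1=ray('top',px1);o2,v2=ray('side',px2)
    A=np.c_[v1,-v2]; t=np.linalg.lstsq(A,o2-o1,rcond=None)[0]
    a=o1+t[0]*v1;b=o2+t[1]*v2
    return (a+b)/2,np.linalg.norm(a-b)
E
python3 - <<'E'
from h import *
o=get_obs();print({k:np.round(v,3) for k,v in o.items()})
for n in('top','side'):
    im=camera(n);cv2.imwrite(f'pics/{n}0.png',im[:,:,::-1])
    m=camera_model(n);print(n,m['fovy'],m['cx'],m['cy'],m['k1']);print(np.round(m['pose'],3))
    for t in('pin_head','clip_coil','knob_screw','wing_screw','press_pivot'):
        try:
            for r in masks_of(t,n):
                ys,xs=np.where(r['pixels']);print(t,round(r['conf'],2),np.round(r['at'],1),len(xs),xs.min(),xs.max(),ys.min(),ys.max())
        except Exception as e: print(t,e)
E
```

```text
pics
{'clock': np.float64(0.0), 'joint_pos': array([1.318, 0.241, 0.004, 1.335, 0.   , 1.571]), 'joint_vel': array([-0.   ,  0.001,  0.001, -0.002,  0.   , -0.   ]), 'tau': array([ 1.0000e-03, -3.7231e+01,  2.5241e+01,  1.7000e-02,  0.0000e+00,
       -0.0000e+00]), 'eef_pos': array([0.125, 0.484, 0.23 ]), 'tool_rot': array([ 0.126,  0.992, -0.001, -0.   ]), 'ft_force': array([ 0.413, -0.066, -0.648]), 'ft_torque': array([0.008, 0.012, 0.031]), 'grip_width': np.float64(0.086)}
top 44.75292061250773 317.4914026923637 198.94738601774125 -0.09094881815062118
[[-0.003 -0.992  0.124  0.393]
 [-1.     0.002 -0.008 -0.101]
 [ 0.008 -0.124 -0.992  1.145]
 [ 0.     0.     0.     1.   ]]
pin_head 0.47 [226.7 188.8] 153 222 235 182 196
pin_head 0.15 [424.  232.8] 88 415 425 228 237
clip_coil 0.64 [396.4 221. ] 86 391 404 220 227
clip_coil 0.59 [370.  163.8] 14 362 372 162 164
clip_coil 0.51 [328.  262.3] 65 320 330 248 278
knob_screw 0.61 [421.7 231.1] 121 415 426 227 238
wing_screw 0.55 [372. 218.] 42 368 378 216 222
press_pivot 0.64 [189.5 195.6] 8808 73 267 149 236
side 51.269944122283185 314.37350146289435 204.83268831452114 0.030306222801949657
[[ 0.814 -0.334  0.476  0.155]
 [-0.581 -0.483  0.655 -0.644]
 [ 0.011 -0.81  -0.587  0.601]
 [ 0.     0.     0.     1.   ]]
pin_head 0.5 [266.1 155.5] 189 255 272 145 160
clip_coil 0.68 [241.9 293.5] 124 232 270 282 299
clip_coil 0.6 [336.7 284.9] 326 333 345 266 310
clip_coil 0.43 [386.1 270. ] 94 360 392 258 277
knob_screw 0.59 [255.9 177.7] 6680 189 317 97 225
wing_screw 0.61 [326.3 277.8] 139 322 334 272 287
press_pivot 0.89 [255.8 174.6] 6680 189 315 96 225
```

Run:
```python
import cv2,numpy as np
a=cv2.imread('pics/top0.png')[130:290,60:460];b=cv2.imread('pics/side0.png')[80:330,170:420]
cv2.imwrite('pics/t1.png',cv2.resize(a,(800,320),interpolation=3))
cv2.imwrite('pics/s1.png',cv2.resize(b,(600,600),interpolation=3))
```

```text
(no output)
```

View pics/t1.png

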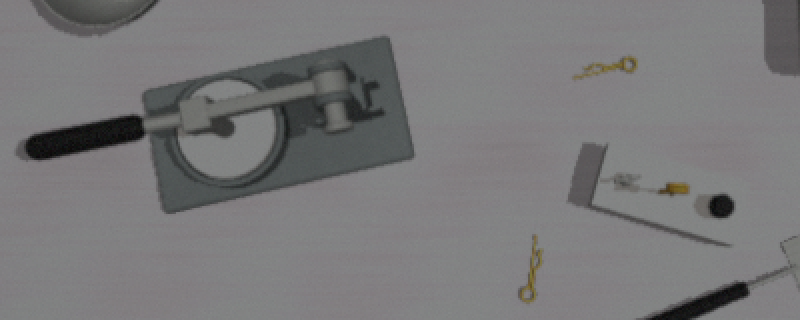

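View pics/s1.png

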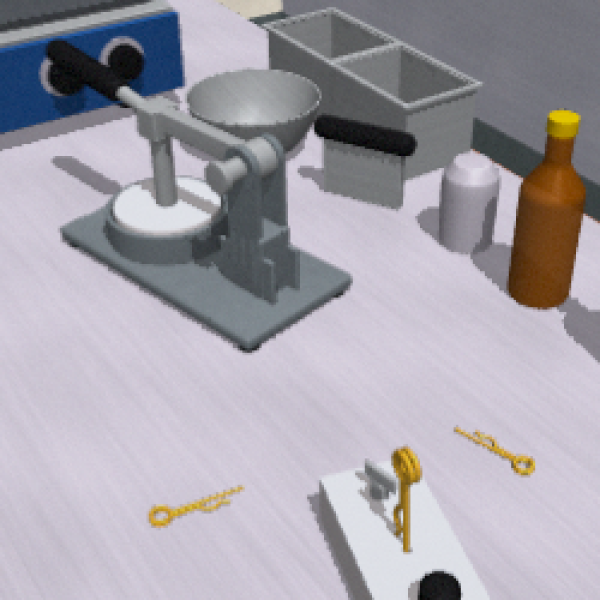

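Run:
```python
from h import *
# plate corners from top crop
c=np.array([(143,90),(388,37),(413,157),(165,212)])/2+[60,130]
P=np.array([atz('top',p,0.015) for p in c]);print(np.round(P,4))
for i,j in((1,0),(2,3),(0,3),(1,2)):
    d=P[j]-P[i];print(np.degrees(np.arctan2(d[1],d[0])),np.linalg.norm(d))
print('head top', atz('top',(226.7,188.8),.165), 'side',atz('side',(262.5,153),.16))
print('head tri',tri((229,191.5),(262.5,153)))
print('coil',tri((398.5,224),(339.2,273.3)), atz('top',(398.5,224),.121),atz('side',(339.2,273.3),.121))
# colour masks of clip
import cv2
for n,box in(('top',(385,410,212,235)),('side',(325,350,260,318))):
    im=cv2.imread(f'pics/{n}0.png').astype(int);b=im[:,:,2]-im[:,:,0]
    x0,x1,y0,y1=box
    print(n);print('\n'.join(''.join('%4d'%v for v in r) for r in b[y0:y1,x0:x1]))
a=cv2.imread('pics/top0.png')[150:210,200:270];b=cv2.imread('pics/side0.png')[130:180,240:300]
a=cv2.resize(a,(560,480),interpolation=3);b=cv2.resize(b,(576,480),interpolation=3)
cv2.imwrite('pics/z1.png',cv2.resize(np.hstack([a*1,b]),(800,338)))
```

```text
[[0.5923 0.3336 0.015 ]
 [0.6552 0.041  0.015 ]
 [0.5118 0.0096 0.015 ]
 [0.4472 0.3008 0.015 ]]
102.12840222574052 0.2993501183893535
102.50392376073391 0.2982691264222475
-167.24241866663306 0.1488068322256101
-167.65830331029593 0.14684400981745271
head top [0.53657325 0.07677971 0.165     ] side [0.53170317 0.06964894 0.16      ]
head tri (array([0.53259229, 0.07284055, 0.15818565]), np.float64(0.0014122969140245058))
coil (array([ 0.46798903, -0.28099088,  0.12048094]), np.float64(0.0019256904564539782)) [ 0.4671344  -0.28036926  0.121     ] [ 0.46855242 -0.28177625  0.121     ]
top
   0  -1  -1  -2  -2  -1   0  -2  -1   0  -2   0  -2  -2   0  -2  -1   0  -1   1   0   1   1   2   3
  -3   0   0   0  -1  -2   0   0  -1  -1  -1  -1   0   0   0  -3  -1   0  -2  -1   1   1   1  -1   2
   0  -1  -3   0  -2  -1  -1  -1  -2  -1  -1  -1   0  -2  -2   0  -2  -1  -1  -2  -1  -1  -2  -1   0
  -1  -1  -2  -2   0   2   0   0  -1  -1   0  -3  -1  -2  -2  -2  -1  -1   0   0  -1   1  -1   0   0
  -2  -2  -2   1  -2  -2  -1  -1  -2  -1  -1  -1  -1  -1   1  -2  -2  -1  -1   0   0  -2  -3  -1  -1

[... 6980 characters left out ...]
10 -10  -8  -8  -8  -8  -9  -8  -9  -9 -10  -9  -7  -7  -8  -8 -10 -10  -8  -8  -9  -8  -9  -8
  -8  -9  -9  -8  -9  -8  -8  -9  -8  -8  -8  -9  -8  -8  -8 -11  -9  -8  -9  -8 -10  -9  -9  -9  -8
  -8  -9  -9  -9  -9  -9  -9  -8  -8  -9  -9  -8  -8  -6  -9  -8  -9  -8  -9  -8  -9 -10  -8  -9  -8
  -9  -7  -8  -8 -10  -9  -9  -9  -9  -9  -9  -8  -9 -10  -8 -10 -10  -8 -10 -10  -9  -9  -9  -9  -9
 -10  -9  -8  -8  -8  -9  -8  -8  -8  -8  -9  -9  -9  -8 -10  -8  -9  -8  -9  -9  -9 -10  -8  -9 -10
  -9  -8  -9  -8  -9 -10  -8  -8  -9  -9  -8  -9  -8 -10  -8  -8  -8  -9  -9  -8  -8 -10  -8  -8  -8
  -8  -9  -9  -8  -9 -10  -9 -10  -9  -8  -8  -9  -8  -9  -9  -9 -10  -9  -9 -10 -10  -8 -10  -8  -9
```

View pics/z1.png

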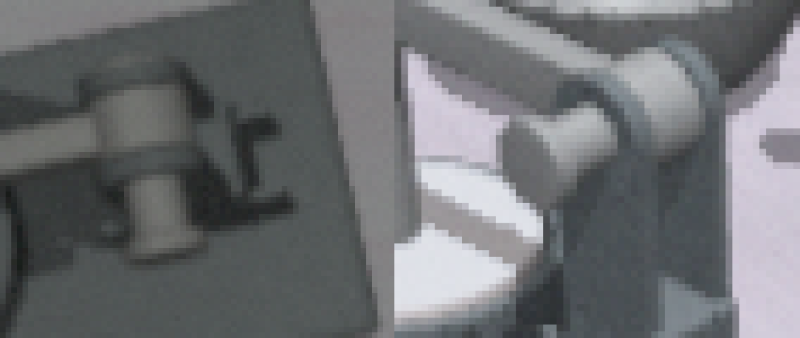

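Run:
```python
from h import *
H=atz('side',(261,154.4),.16);print(H)
y=np.radians(12.3);X=np.array([np.cos(y),np.sin(y),0]);Y=np.array([-X[1],X[0],0]);Z=np.array([0,0,1])
th=np.linspace(0,2*np.pi,40)
def ring(c,r):return c+r*(np.outer(np.cos(th),Y)+np.outer(np.sin(th),Z))
a=cv2.imread('pics/top0.png')[150:210,200:270];b=cv2.imread('pics/side0.png')[130:180,240:300]
for n,im,o,s in(('top',a,(200,150),11),('side',b,(240,130),13)):
    im=cv2.resize(im,None,fx=s,fy=s,interpolation=3);im=cv2.convertScaleAbs(im,alpha=1.6 if n=='top' else 1)
    for c,r,col in((H,.016,(0,0,255)),(H+.008*X,.016,(0,255,0)),(H+.033*X,.02,(255,0,0)),(H+.074*X,.02,(255,0,255)),(H+.033*X,.011,(0,255,255))):
        q=(proj(n,ring(c,r))-o+.5)*s
        cv2.polylines(im,[q.astype(int)],True,col,1)
    cv2.imwrite(f'pics/o_{n}.png',im)
a=cv2.imread('pics/o_top.png')[:600,:];b=cv2.imread('pics/o_side.png')
a=a[:600,60:460];b=b[:600,140:540];cv2.imwrite('pics/o.png',np.hstack([a,b]))
```

```text
[0.52593808 0.06605749 0.16      ]
```

View pics/o.png

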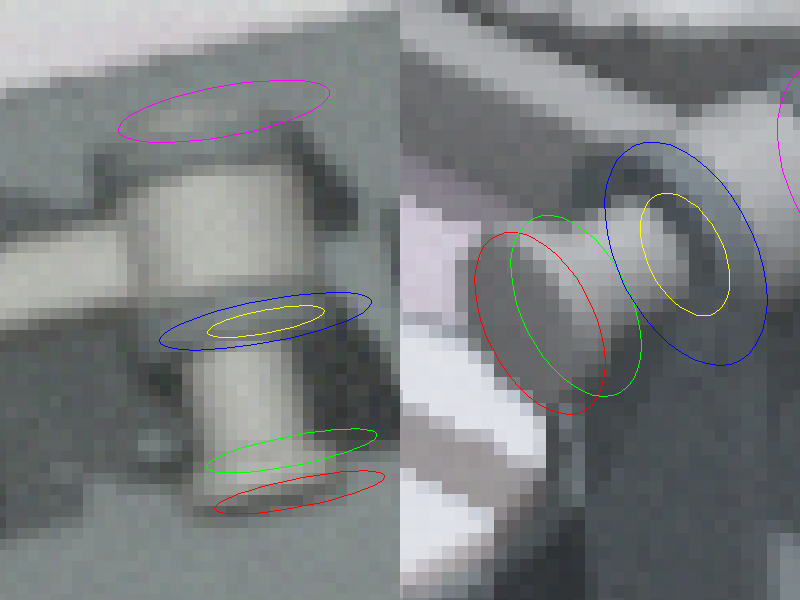

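Run:
```python
from h import *
H=np.array([.5259,.0661,.16])
t=proj('top',H)[0];s=proj('side',H)[0]
for d in((-3,0),(-3,-1),(-2.5,0)):
  for e in((-1.2,0),(-1.2,-1)):
    print(d,e,tri(t+d,s+e))
# clip: fit straight leg line. top coil extents; side leg base
print('coil',tri((397.6,223.3),(339.4,273.6)))
T=tri((397.6,223.3),(339.4,273.6))[0]
for z in(.045,.05):print('leg at block',atz('side',(339.2,309.8),z))
print(proj('top',[T,[.468,-.28,.045],T+[0,.013,0],T-[0,.013,0]]),proj('side',[T,T+[0,.013,0],T-[0,.013,0],T+[0,0,.013],T-[0,0,.013]]))
```

```text
(-3, 0) (-1.2, 0) (array([0.52641382, 0.072812  , 0.15675388]), np.float64(0.00014589703533000184))
(-3, 0) (-1.2, -1) (array([0.52616226, 0.07226676, 0.15952682]), np.float64(0.0004151293211408344))
(-3, -1) (-1.2, 0) (array([0.52772793, 0.07334507, 0.15621485]), np.float64(0.0016984941369323726))
(-3, -1) (-1.2, -1) (array([0.52747277, 0.07279835, 0.15899182]), np.float64(0.0014237393694820691))
(-2.5, 0) (-1.2, 0) (array([0.5261284 , 0.07177302, 0.15734718]), np.float64(0.0003050004899001178))
(-2.5, 0) (-1.2, -1) (array([0.52587807, 0.07123157, 0.16011457]), np.float64(3.4859371588325464e-05))
coil (array([ 0.46968219, -0.27958665,  0.11766854]), np.float64(0.001909421501993878))
leg at block [ 0.46513867 -0.29165294  0.045     ]
leg at block [ 0.46234888 -0.29481693  0.05      ]
[[397.837718   222.91869977]
 [392.55395329 226.04401244]
 [391.75784606 222.93930292]
 [403.90939927 222.89741518]] [[338.81325963 273.68528951]
 [333.87488773 268.97003484]
 [343.88042008 278.52427703]
 [339.1802525  267.85814747]
 [338.45468091 279.38403997]]
```

```bash
cat >> h.py <<'E'
def quat(yaw,tx=0,ty=0):
    "tool down, jaw (tool y) at yaw deg"
    y=np.radians(yaw);Yt=np.array([np.cos(y),np.sin(y),0]);Zt=np.array([0,0,-1.]);Xt=np.cross(Yt,Zt)
    return R.from_matrix(np.c_[Xt,Yt,Zt])
def todo(p,yaw):
    o=get_obs();r=R.from_quat(o['tool_rot']);t=quat(yaw)
    rv=np.degrees((r.inv()*t).as_rotvec());d=(np.array(p)-o['eef_pos'])*1e3
    print('now',np.round(o['eef_pos'],4),'shift tool',np.round(r.inv().apply(d),1),'shift in final axes',np.round(t.inv().apply(d),1),'turn',np.round(rv,2),'F',np.round(o['ft_force'],1),'w',round(float(o['grip_width']),4),'t',round(float(o['clock']),2))
PX=np.array([np.cos(np.radians(12.3)),np.sin(np.radians(12.3)),0]);PY=np.array([-PX[1],PX[0],0])
E
python3 -c "
from h import *
H=np.array([.526,.072,.155]);todo(H-PX*.031+[0,0,.06],102.3)"
```

```text
now [0.1251 0.4841 0.2313] shift tool [-463.6 -312.7   16.3] shift in final axes [-272.9 -488.    16.3] turn [ -0.    -0.   -26.79] F [-0.1  0.6  0.6] w 0.0856 t 0.6
```

Request:
{"api": "jog_arm", "payload": {"deltas": [[[0,0,0,0,0,-6.7,0],[0,0,0,0,0,-6.7,0],[0,0,0,0,0,-6.7,0],[0,0,0,0,0,-6.7,0]]]}}

```text
clock: 1.0
eef_pos: [0.1251, 0.4841, 0.2315]
tool_rot: [-0.116, 0.993, 0.0, 0.0]
ft_force: [-1.2, -0.3, -0.3]
grip_width: 0.0285
```

```bash
python3 -c "
from h import *
H=np.array([.526,.072,.155]);todo(H-PX*.031+[0,0,.06],102.3)"
```

```text
now [0.1251 0.4841 0.2315] shift tool [-264.1 -492.9   16.4] shift in final axes [-272.9 -488.1   16.5] turn [0.02 0.01 1.03] F [-1.2 -0.3 -0.3] w 0.0285 t 1.0
```

Request:
{"api": "jog_arm", "payload": {"deltas": [[[-20,-44,0,0,0,1,0],[-20,-44,0,0,0,0,0],[-20,-44,0,0,0,0,0],[-20,-44,0,0,0,0,0],[-20,-44,0,0,0,0,0]]]}}

```text
clock: 1.5
eef_pos: [0.2728, 0.2915, 0.2305]
tool_rot: [-0.115, 0.993, 0.002, 0.001]
ft_force: [1.3, -0.1, 0.1]
grip_width: 0.0
```

Request:
{"api": "jog_arm", "payload": {"deltas": [[[-22,-40,0,0,0,0,0],[-22,-40,0,0,0,0,0],[-22,-40,0,0,0,0,0],[-22,-40,0,0,0,0,0],[-22,-40,0,0,0,0,0]]]}}

```text
clock: 2.0
eef_pos: [0.4306, 0.1137, 0.2321]
tool_rot: [-0.115, 0.993, 0.003, 0.004]
ft_force: [0.4, 1.5, 1.0]
grip_width: 0.0001
```

```bash
python3 -c "
from h import *
H=np.array([.526,.072,.155]);todo(H-PX*.031,102.3)"
```

```text
now [0.4306 0.1137 0.2321] shift tool [-51.6 -62.4  77.2] shift in final axes [-53.3 -61.1  77.1] turn [0.31 0.46 0.96] F [0.4 1.5 1. ] w 0.0001 t 2.0
```

Request:
{"api": "jog_arm", "payload": {"deltas": [[[-26,-31,0,0,0,1,0],[-26,-31,0,0.3,0.4,0,0],[0,0,30,0,0,0,0],[0,0,30,0,0,0,0],[0,0,0,0,0,0,0]]]}}

```text
clock: 2.5
eef_pos: [0.5038, 0.0558, 0.1722]
tool_rot: [-0.1, 0.995, -0.0, 0.004]
ft_force: [-0.5, -0.0, 0.3]
grip_width: 0.0001
```

```bash
python3 -c "
from h import *
H=np.array([.526,.072,.155]);todo(H-PX*.031,102.3)"
```

```text
now [0.5038 0.0558 0.1722] shift tool [ 6.2 11.  17.1] shift in final axes [ 5.9 11.1 17.2] turn [-0.09  0.49 -0.77] F [-0.5 -0.   0.3] w 0.0001 t 2.5
```

Request:
{"api": "jog_arm", "payload": {"deltas": [[[6,11,0,0,0.4,-0.7,0],[0,0,0,0,0,0,0],[0,0,16,0,0,0,0],[0,0,0,0,0,0,0]]]}}

```text
clock: 2.9
eef_pos: [0.4962, 0.0679, 0.1607]
tool_rot: [-0.108, 0.994, -0.001, 0.003]
ft_force: [-0.0, 0.7, -0.2]
grip_width: 0.0001
```

```bash
python3 -c "
from h import *
H=np.array([.526,.072,.155]);todo(H-PX*.011,102.3)
for n in('top','side'): cv2.imwrite(f'pics/{n}2.png',camera(n)[:,:,::-1])
a=cv2.imread('pics/top2.png')[150:210,200:250];b=cv2.imread('pics/side2.png')[120:180,230:280]
cv2.imwrite('pics/p2.png',np.hstack([cv2.resize(i,None,fx=8,fy=8,interpolation=3) for i in(a,b)]))"
```

```text
now [0.4962 0.0679 0.1607] shift tool [-18.9  -2.4   5.8] shift in final axes [-19.   -2.4   5.7] turn [-0.1   0.36  0.14] F [-0.   0.7 -0.2] w 0.0001 t 2.9
```

View pics/p2.png

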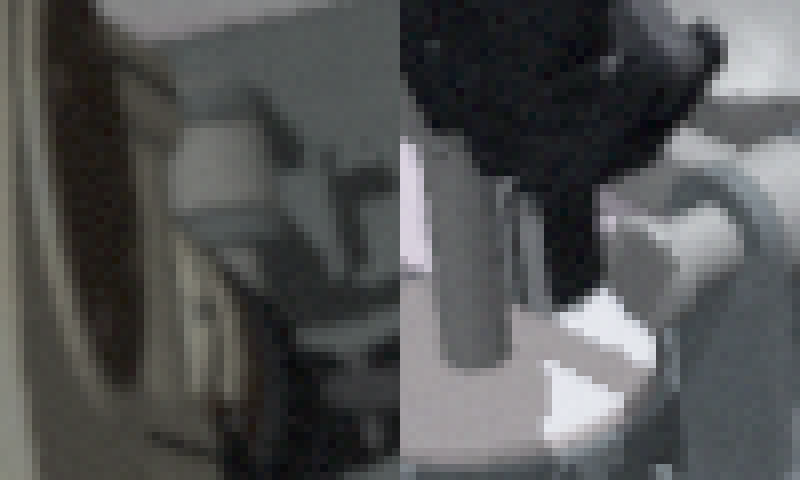

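Request:
{"api": "jog_arm", "payload": {"deltas": [[[0,-2,6,0,0.3,0,0],[0,0,0,0,0,0,0],[-5,0,0,0,0,0,0],[-5,0,0,0,0,0,0],[-3,0,0,0,0,0,0]]]}}

```text
clock: 3.5
eef_pos: [0.5135, 0.0693, 0.1598]
tool_rot: [-0.108, 0.994, -0.001, 0.005]
ft_force: [-6.6, -1.5, 2.5]
grip_width: -0.0002
```

Request:
{"api": "jog_arm", "payload": {"deltas": [[[-3,0,0,0,0,0,0],[-3,0,0,0,0,0,0]]]}}

```text
clock: 3.7
eef_pos: [0.5154, 0.0698, 0.1594]
tool_rot: [-0.108, 0.994, -0.001, 0.0]
ft_force: [-7.1, -1.4, 4.5]
grip_width: -0.0001
```

Request:
{"api": "jog_arm", "payload": {"deltas": [[[-4,0,0,0,0,0,0],[-4,0,0,0,0,0,0]]]}}

```text
clock: 3.9
eef_pos: [0.5183, 0.0705, 0.159]
tool_rot: [-0.108, 0.994, -0.002, -0.005]
ft_force: [-6.9, -1.2, 6.0]
grip_width: 0.0002
```

```bash
python3 -c "
from h import *
H=np.array([.526,.072,.155]);todo(H-PX*.011,102.3)"
```

```text
now [0.5183 0.0705 0.159 ] shift tool [ 3.2 -0.2  4. ] shift in final axes [ 3.2 -0.2  4. ] turn [-0.12 -0.65  0.13] F [-6.9 -1.2  6. ] w 0.0002 t 3.9
```

Request:
{"api": "jog_arm", "payload": {"deltas": [[[-6,0,0,0,0,0,0],[-6,0,0,0,0,0,0],[-6,0,0,0,0,0,0]]]}}

```text
clock: 4.2
eef_pos: [0.5284, 0.0728, 0.1583]
tool_rot: [-0.108, 0.994, -0.002, -0.014]
ft_force: [-6.8, -1.6, 6.0]
grip_width: -0.0005
```

Request:
{"api": "jog_arm", "payload": {"deltas": [[[-5,0,0,0,0,0,0],[-4,0,0,0,0,0,0]]]}}

```text
clock: 4.4
eef_pos: [0.5327, 0.0739, 0.1579]
tool_rot: [-0.108, 0.994, -0.003, -0.02]
ft_force: [-6.8, -1.3, 4.9]
grip_width: 0.0003
```

Request:
{"api": "jog_arm", "payload": {"deltas": [[[-4,0,0,0,0,0,0],[-4,0,0,0,0,0,0]]]}}

```text
clock: 4.6
eef_pos: [0.5328, 0.0739, 0.1577]
tool_rot: [-0.108, 0.994, -0.004, -0.028]
ft_force: [-13.3, -2.3, 10.3]
grip_width: 0.0001
```

```bash
python3 -c "
from h import *
H=np.array([.526,.072,.155]);todo(H-PX*.011,102.3)"
```

```text
now [0.5328 0.0739 0.1577] shift tool [17.9 -0.4  3.8] shift in final axes [18.1 -0.4  2.7] turn [-0.08 -3.26  0.07] F [-13.3  -2.3  10.3] w 0.0001 t 4.6
```

Request:
{"api": "jog_arm", "payload": {"deltas": [[[-7,0,0,0,0,0,0],[-7,0,0,0,0,0,0]]]}}

```text
clock: 4.8
eef_pos: [0.5325, 0.0738, 0.1579]
tool_rot: [-0.107, 0.993, -0.005, -0.043]
ft_force: [-19.6, -3.7, 16.4]
grip_width: -0.0003
```

```bash
python3 -c "
from h import *
todo([.526,.072,.155]-PX*.011,102.3)"
```

```text
now [0.5325 0.0738 0.1579] shift tool [17.4 -0.4  4.4] shift in final axes [17.8 -0.4  2.9] turn [-0.07 -4.95  0.03] F [-19.6  -3.7  16.4] w -0.0003 t 4.8
```

Request:
{"api": "jog_arm", "payload": {"deltas": [[[10,0,0,0,0,0,0],[20,0,0,0,0,0,0],[20,0,0,0,0,0,0],[0,0,0,0,-3,0,0],[0,0,-45,0,0,0,0]]]}}

```text
clock: 5.3
eef_pos: [0.4741, 0.0618, 0.1979]
tool_rot: [-0.107, 0.994, -0.003, -0.03]
ft_force: [0.3, 0.2, -0.7]
grip_width: -0.0001
```

Request:
{"api": "jog_arm", "payload": {"deltas": [[[0,-48,0,0,0,0,0],[0,-48,0,0,0,0,0],[0,-48,0,0,0,8,85],[0,0,0,0,0,8,85]]]}}

```text
clock: 5.7
eef_pos: [0.5099, -0.0812, 0.2033]
tool_rot: [0.033, 0.999, -0.007, -0.023]
ft_force: [-0.2, 1.0, -0.7]
grip_width: 0.0283
```

```bash
python3 -c "
from h import *
todo([.468,-.281,.18],-4)
for n in('top','side'): cv2.imwrite(f'pics/{n}3.png',camera(n)[:,:,::-1])
a=cv2.imread('pics/top3.png')[150:210,200:250];b=cv2.imread('pics/side3.png')[120:180,240:290]
cv2.imwrite('pics/p3.png',np.hstack([cv2.resize(i,None,fx=8,fy=8,interpolation=3) for i in(cv2.convertScaleAbs(a,alpha=1.5),b)]))"
```

```text
now [ 0.5099 -0.0812  0.2033] shift tool [  27.4 -201.7   27.6] shift in final axes [-202.2  -27.9   23.3] turn [-2.74 -1.36 90.19] F [-0.2  1.  -0.7] w 0.0283 t 5.7
```

View pics/p3.png

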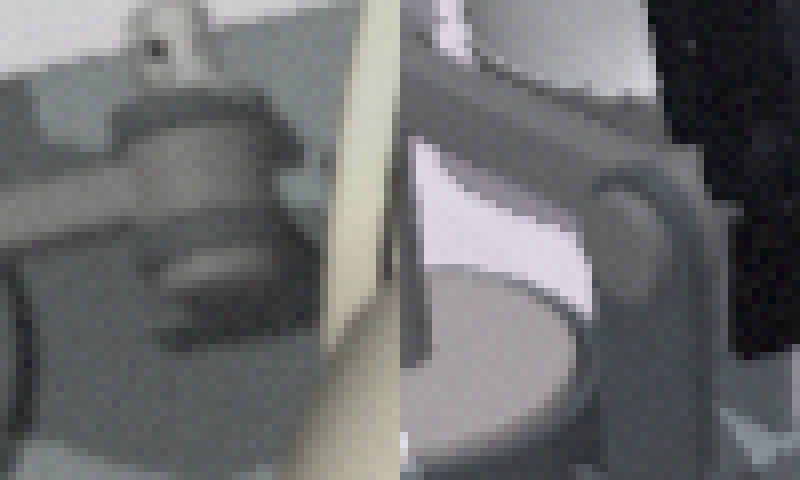

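Run:
```python
from h import *
im=cv2.imread('pics/top3.png').astype(int).sum(2)
print(im[150:164,212:230])
p=atz('top',(218.9,155.4),.1705);print('hole',p)
for H in([.526,.072],[.5434-.0244,.0715]):
    H=np.array(H+[.16]);g=H+PX*.0875;g[2]=.171;print(g, proj('top',g)[0], 'along/across',(p-g)@PX*1e3,(p-g)@PY*1e3)
# shank outline midline px: ends at hole station
g=np.array([.607,.0905,.16])
print(proj('top',[g+PY*.011,g-PY*.011,g+PX*.011+PY*.011]))
```

```text
[[414 416 409 406 393 371 346 331 327 325 316 302 288 339 393 410 411 410]
 [416 410 414 404 357 309 304 335 352 353 337 311 255 271 367 404 411 408]
 [407 413 404 374 320 291 303 343 357 356 347 317 262 249 339 375 362 361]
 [414 409 405 356 312 293 299 340 348 351 346 322 284 246 300 309 274 260]
 [413 406 407 366 332 298 277 288 320 348 346 322 259 230 227 243 244 256]
 [405 407 386 342 295 260 198 159 229 312 351 333 255 237 234 243 255 263]
 [362 356 331 277 243 244 209 126 190 300 346 332 272 255 236 244 263 263]
 [267 274 259 255 238 251 241 222 231 292 338 331 309 274 242 231 253 259]
 [248 267 259 266 243 251 284 299 290 292 321 335 319 292 253 231 253 257]
 [262 261 254 260 238 230 265 293 274 275 321 324 310 291 285 258 252 258]
 [259 259 258 258 245 227 229 254 263 258 286 275 264 258 260 259 245 229]
 [257 258 260 257 251 231 211 218 219 215 200 199 191 183 202 214 208 205]
 [263 260 252 236 223 200 183 183 180 186 175 177 171 166 160 168 156 183]
 [264 252 224 190 188 179 188 184 176 182 177 173 169 159 156 152 142 145]]
hole [0.60499931 0.09341722 0.1705    ]
[0.61149149 0.09064016 0.171     ] [220.28130947 152.24079953] along/across -5.751553705608415 4.096350160281106
[0.60449149 0.09014016 0.171     ] [220.43673666 155.58448815] along/across 1.1942805085759256 3.0936602435739005
[[216.11469483 156.65246526]
 [226.48794255 154.39324857]
 [215.13095467 151.5803174 ]]
```

Request:
{"api": "jog_arm", "payload": {"deltas": [[[0,-40,0,-1.3,-0.7,8.5,85],[0,-35,0,-1.3,-0.7,8.5,85],[0,-20,0,0,0,8.5,85],[0,0,0,0,0,8.5,85],[0,0,0,0,0,8.5,85]]]}}

```text
clock: 6.3
eef_pos: [0.4941, -0.1689, 0.2022]
tool_rot: [0.386, 0.922, 0.012, -0.013]
ft_force: [0.1, -0.2, -0.1]
grip_width: 0.0851
```

Request:
{"api": "jog_arm", "payload": {"deltas": [[[0,0,0,0,0,8.5,85],[0,0,0,0,0,8.5,85],[0,0,0,0,0,8.5,85],[0,0,0,0,0,8.5,85],[0,0,0,0,0,6,85]]]}}

```text
clock: 6.8
eef_pos: [0.4947, -0.1637, 0.2018]
tool_rot: [0.679, 0.734, 0.007, -0.018]
ft_force: [0.3, 0.7, 0.1]
grip_width: 0.0849
```

```bash
python3 -c "
from h import *
todo([.468,-.281,.18],-4)"
```

```text
now [ 0.4947 -0.1637  0.2018] shift tool [-115.6  -35.3   18.3] shift in final axes [-118.9  -18.4   21.8] turn [-0.95 -1.94  8.4 ] F [0.3 0.7 0.1] w 0.0849 t 6.8
```

Request:
{"api": "jog_arm", "payload": {"deltas": [[[0,0,0,-0.9,-1.9,8.4,85],[-45,-7,0,0,0,0,85],[-40,-6,5,0,0,0,85],[-20,-3,0,0,0,0,85],[0,0,0,0,0,0,85]]]}}

```text
clock: 7.3
eef_pos: [0.4747, -0.2622, 0.1963]
tool_rot: [0.722, 0.691, 0.0, -0.0]
ft_force: [-0.3, -0.1, -0.4]
grip_width: 0.0851
```

```bash
python3 -c "
from h import *
todo([.468,-.281,.15],-4)"
```

```text
now [ 0.4747 -0.2622  0.1963] shift tool [-19.1  -5.9  46.3] shift in final axes [-19.2  -5.4  46.3] turn [-0.   -0.07  1.5 ] F [-0.3 -0.1 -0.4] w 0.0851 t 7.3
```

Request:
{"api": "jog_arm", "payload": {"deltas": [[[-19,-6,0,0,0,1.5,85],[0,0,0,0,0,0,85],[0,0,40,0,0,0,85],[0,0,35,0,0,0,85],[0,0,0,0,0,0,40]]]}}

```text
clock: 7.8
eef_pos: [0.4717, -0.2749, 0.1211]
tool_rot: [0.725, 0.689, 0.003, 0.0]
ft_force: [-0.5, 0.2, 0.2]
grip_width: 0.0725
```

```bash
python3 -c "
from h import *
todo([.468,-.281,.102],-4)
for n in('side',): cv2.imwrite(f'pics/{n}4.png',camera(n)[:,:,::-1])
b=cv2.imread('pics/side4.png')[240:320,290:390]
cv2.imwrite('pics/p4.png',cv2.resize(b,None,fx=6,fy=6,interpolation=3))"
```

```text
now [ 0.4717 -0.2749  0.1211] shift tool [-6.3 -3.4 19.1] shift in final axes [-6.3 -3.2 19.1] turn [ 0.24 -0.19  1.03] F [-0.5  0.2  0.2] w 0.0725 t 7.8
```

View pics/p4.png

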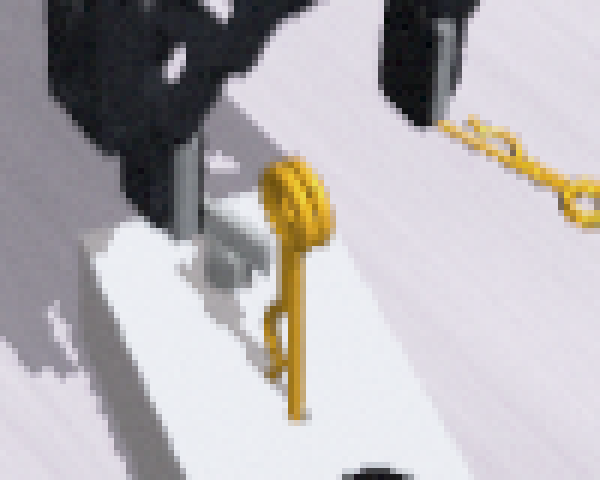

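Request:
{"api": "jog_arm", "payload": {"deltas": [[[-6,-3,0,0,0,1,50],[0,0,0,0,0,0,50],[0,0,18,0,0,0,40],[0,0,0,0,0,0,30]]]}}

```text
clock: 8.25
eef_pos: [0.4742, -0.282, 0.1123]
tool_rot: [0.73, 0.683, 0.005, 0.007]
ft_force: [-0.6, 0.4, -0.2]
grip_width: 0.0304
```

```bash
python3 -c "
from h import *
todo([.468,-.281,.102],-4)"
```

```text
now [ 0.4742 -0.282   0.1123] shift tool [ 0.6 -6.4 10.2] shift in final axes [ 0.5 -6.2 10.3] turn [0.98 0.13 0.22] F [-0.6  0.4 -0.2] w 0.0304 t 8.25
```

Request:
{"api": "jog_arm", "payload": {"deltas": [[[0,-6,9,1,0,0.2,30],[0,0,0,0,0,0,30]]]}}

```text
clock: 8.45
eef_pos: [0.4694, -0.2825, 0.1057]
tool_rot: [0.731, 0.682, -0.001, 0.002]
ft_force: [-0.3, 0.2, -0.4]
grip_width: 0.0299
```

```bash
python3 -c "
from h import *
todo([.468,-.281,.102],-4)"
```

```text
now [ 0.4694 -0.2825  0.1057] shift tool [ 1.5 -1.5  3.7] shift in final axes [ 1.4 -1.5  3.7] turn [0.14 0.25 0.01] F [-0.3  0.2 -0.4] w 0.0299 t 8.45
```

Request:
{"api": "jog_arm", "payload": {"deltas": [[[1,-1,3,0,0,0,20],[0,0,0,0,0,0,16],[0,0,0,0,0,0,12],[0,0,0,0,0,0,8]]]}}

```text
clock: 8.85
eef_pos: [0.4691, -0.282, 0.1041]
tool_rot: [0.731, 0.682, -0.001, 0.004]
ft_force: [-0.7, -1.0, -0.3]
grip_width: 0.0089
```

Request:
{"api": "jog_arm", "payload": {"deltas": [[[0,0,0,0,0,0,0],[0,0,0,0,0,0,0],[0,0,0,0,0,0,0]]]}}

```text
clock: 9.15
eef_pos: [0.469, -0.282, 0.1041]
tool_rot: [0.731, 0.682, -0.001, 0.003]
ft_force: [0.1, -0.1, -0.0]
grip_width: 0.0083
```

```bash
python3 -c "
from h import *
todo([.468,-.281,.22],12.3)"
```

```text
now [ 0.469  -0.282   0.1041] shift tool [   0.3   -0.6 -115.9] shift in final axes [   1.2   -0.8 -115.9] turn [  0.2    0.34 -16.31] F [ 0.1 -0.1 -0. ] w 0.0083 t 9.15
```

Request:
{"api": "jog_arm", "payload": {"deltas": [[[0,0,-20,0,0,0,0],[0,0,-30,0,0,0,0],[0,0,-35,0,0,0,0],[0,0,-20,0,0,0,0],[0,0,0,0,0,0,0]]]}}

```text
clock: 9.65
eef_pos: [0.4685, -0.2812, 0.211]
tool_rot: [0.731, 0.682, -0.001, 0.002]
ft_force: [0.0, 0.9, -0.6]
grip_width: 0.0085
```

Request:
{"api": "jog_arm", "payload": {"deltas": [[[0,0,-20,0,0,-8,0],[0,0,-10,0,0,-8,0],[0,0,0,0,0,0,0]]]}}

```text
clock: 9.95
eef_pos: [0.4679, -0.2806, 0.2389]
tool_rot: [0.626, 0.78, -0.001, 0.001]
ft_force: [0.3, -0.2, -1.8]
grip_width: 0.0084
```

```bash
python3 -c "
from h import *
todo([.468,-.281,.25],12.3)
for n in('side','top'): cv2.imwrite(f'pics/{n}5.png',camera(n)[:,:,::-1])
q=proj('side',get_obs()['eef_pos'])[0].astype(int);print(q)
b=cv2.imread('pics/side5.png')[q[1]-25:q[1]+75,q[0]-50:q[0]+50]
cv2.imwrite('pics/p5.png',cv2.resize(b,None,fx=6,fy=6,interpolation=3))"
```

```text
now [ 0.4679 -0.2806  0.2389] shift tool [ -0.5   0.  -11.1] shift in final axes [ -0.5   0.  -11.1] turn [-0.04  0.16  0.24] F [ 0.3 -0.2 -1.8] w 0.0084 t 9.95
[341 215]
```

View pics/p5.png

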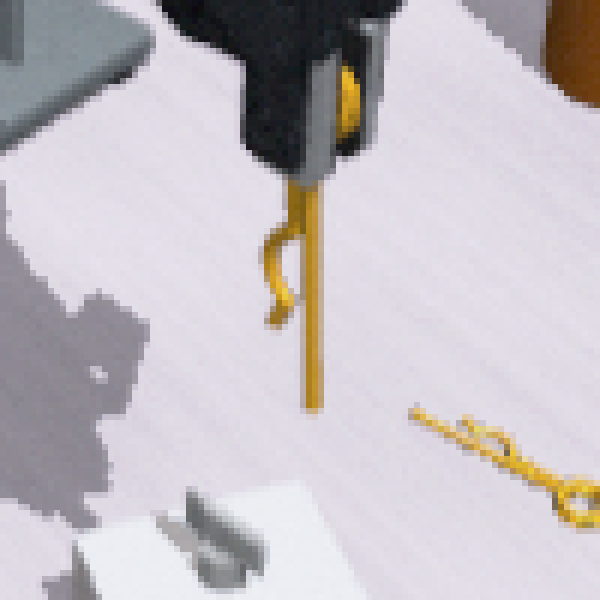

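Run:
```python
from h import *
im=cv2.imread('pics/side5.png').astype(int);b=im[:,:,2]-im[:,:,0]
pts=[]
for r in range(222,260):
    row=b[r,339:350].clip(15)-15; c=(row*np.arange(339,350)).sum()/max(row.sum(),1)
    pts.append((c,r))
    print(r,b[r,335:348],round(c,2)) if r>252 or r<226 else 0
e=get_obs()['eef_pos'];
def pl(px,off=0):
    o,v=ray('side',px);c=e+PX*off;t=((c-o)@PX)/(v@PX);q=o+t*v-e;return np.round([q@PY*1e3,q[2]*1e3],2)
for c,r in pts[::4]+pts[-4:]:print(r,round(c,2),pl((c,r)))
```

```text
222 [ -5  -4  -3  12 109 115  97 130 116  37  -3  -3  -4] 341.18
223 [ -6  -5  -5   5 116 111  94 133 131  38  -5  -5  -5] 341.23
224 [ -5  -6  -5   4 109 120 102 142 131  39  -7  -5  -5] 341.25
225 [ -4  -6  -5  -1 115 109 101 148 129  40  -5  -6  -5] 341.26
253 [ -5  -6  -4  -5  -5  -4  15 138 147  74  -5  -4  -5] 342.8
254 [ -5  -4  -6  -4  -5  -4  15 139 144  74  -4  -4  -5] 342.79
255 [ -4  -5  -5  -5  -4  -5  14 139 146  73  -5  -6  -5] 342.79
256 [ -5  -4  -3  -5  -5  -5  15 136 151  74  -5  -4  -6] 342.8
257 [ -4  -5  -4  -5  -6  -4   9 146 149  74  -4  -4  -4] 342.78
258 [-5 -5 -5 -6 -6 -4 -1 49 78 11 -4 -5 -4] 342.65
259 [-5 -5 -5 -4 -4 -4 -5  4 13 -4 -5 -6 -5] 0.0
222 341.18 [ -0.15 -12.43]
226 341.29 [ -0.8  -19.55]
230 342.45 [ -3.38 -25.68]
234 342.46 [ -3.87 -33.05]
238 342.38 [ -4.22 -40.61]
242 342.59 [ -5.1  -47.96]
246 342.63 [ -5.65 -55.6 ]
250 342.71 [ -6.32 -63.28]
254 342.79 [ -6.98 -71.07]
258 342.65 [ -7.23 -79.23]
256 342.8 [ -7.26 -75.04]
257 342.78 [ -7.35 -77.07]
258 342.65 [ -7.23 -79.23]
259 0.0 [ 7342.14 -4771.8 ]
```

```bash
cat >> h.py <<'E'
TILT=4.7
def tip(p=None):
    "report tip pose in pin axes relative to vision hole (.605,.0934,.1705); shift tool needed to put the tip there +p (along,across,up mm)"
    o=get_obs();r=R.from_quat(o['tool_rot']);off=R.from_euler('y',-TILT,degrees=True).inv()
    tl=np.array([0,0,0.])
    # tip in tool frame: grip-time offset PY -7.3, z -78.5 with tool x=-PY,y=PX,z=down
    t_t=np.array([.0073,0,.0785]);T=o['eef_pos']+r.apply(t_t)
    h=np.array([.605,.0934,.1705]);d=T-h;B=np.c_[PX,PY,[0,0,1]]
    leg=r.apply([np.sin(np.radians(4.7)),0,np.cos(np.radians(4.7))])
    tgt=quat(12.3)*R.from_euler('y',TILT,degrees=True)
    print('tip',np.round(B.T@d*1e3,1),'leg lean deg',np.round(np.degrees(B.T@leg)[:2],1),'turn',np.round(np.degrees((r.inv()*tgt).as_rotvec()),1),'F',np.round(B.T@o['ft_force'],1),'w',round(float(o['grip_width'])*1e3,1),'t',round(float(o['clock']),2))
    if p is not None:
        # after turn completed, tip target
        eef=h+B@(np.array(p)/1e3)-tgt.apply(t_t);print('shift tool',np.round(r.inv().apply(eef-o['eef_pos'])*1e3,1),'final axes',np.round(tgt.inv().apply(eef-o['eef_pos'])*1e3,1))
E
python3 -c "
from h import *
tip([0,0,25])"
```

```text
tip [-214.4 -328.5  -11.4] leg lean deg [-0.1  4.6] turn [-0.1  4.8  0.1] F [-0.6  0.5 -1.1] w 8.5 t 10.05
shift tool [321.6 214.5 -36.4] final axes [323.8 214.2  -9. ]
```

Request:
{"api": "jog_arm", "payload": {"deltas": [[[0,0,-25,0,4.7,0,0],[0,0,-10,0,0,0,0],[0,0,0,0,0,0,0]]]}}

```text
clock: 10.35
eef_pos: [0.4639, -0.2782, 0.2663]
tool_rot: [0.628, 0.776, 0.024, -0.04]
ft_force: [0.2, 0.1, -1.2]
grip_width: 0.0082
```

```bash
python3 -c "
from h import *
tip([0,0,25])"
```

```text
tip [-218.  -318.5   18.3] leg lean deg [-0.7 10. ] turn [-0.7 -0.6 -0.3] F [ 0.2  0.1 -1.2] w 8.2 t 10.35
shift tool [319.7 215.6  20. ] final axes [318.8 217.   19.3]
```

```bash
sed -i 's/\[.0073,0,.0785\]/[-.0073,0,.0785]/; s/\[np.sin(np.radians(4.7))/[-np.sin(np.radians(4.7))/; s/tool x=-PY/tool x=PY/' h.py; python3 -c "
from h import *
tip([0,0,25])"
```

```text
tip [-218.1 -333.    16.9] leg lean deg [-0.7  0.6] turn [-0.7 -0.6 -0.3] F [ 0.2  0.1 -1.2] w 8.2 t 10.35
shift tool [334.3 215.5  20.1] final axes [333.4 217.   19.3]
```

Request:
{"api": "jog_arm", "payload": {"deltas": [[[38,25,-8,-0.7,-0.6,-0.3,0],[38,25,3,0,0,0,0],[38,25,3,0,0,0,0],[38,25,3,0,0,0,0],[38,25,3,0,0,0,0]]]}}

```text
clock: 10.85
eef_pos: [0.5482, -0.0664, 0.2715]
tool_rot: [0.634, 0.772, 0.023, -0.03]
ft_force: [-0.6, -0.9, -0.1]
grip_width: 0.0083
```

Request:
{"api": "jog_arm", "payload": {"deltas": [[[38,25,3,0,0,0,0],[30,20,2,0,0,0,0],[15,10,1,0,0,0,0],[0,0,0,0,0,0,0]]]}}

```text
clock: 11.25
eef_pos: [0.5874, 0.0375, 0.2665]
tool_rot: [0.632, 0.774, 0.022, -0.03]
ft_force: [0.2, -0.6, 0.4]
grip_width: 0.0086
```

```bash
python3 -c "
from h import *
tip([0,0,12])"
```

```text
tip [-29.4 -52.2  17.2] leg lean deg [-0.2 -0.4] turn [-0.1  0.4 -0.7] F [ 0.  -0.6  0.4] w 8.6 t 11.25
shift tool [51.5 28.5  9. ] final axes [51.1 29.1  9.4]
```

Request:
{"api": "jog_arm", "payload": {"deltas": [[[25,14,1,0,0.4,-0.7,0],[22,12,2,0,0,0,0],[0,0,0,0,0,0,0]]]}}

```text
clock: 11.55
eef_pos: [0.6024, 0.0892, 0.2641]
tool_rot: [0.628, 0.777, 0.023, -0.032]
ft_force: [0.3, 0.9, -0.7]
grip_width: 0.0084
```

```bash
python3 -c "
from h import *
tip([0,0,6])"
```

```text
tip [-3.8 -4.5 14.8] leg lean deg [-0.3 -0.1] turn [-0.3  0.1 -0.2] F [ 0.5  0.8 -0.7] w 8.4 t 11.55
shift tool [3.7 3.4 9.1] final axes [3.6 3.4 9.1]
```

Request:
{"api": "jog_arm", "payload": {"deltas": [[[4,3,5,0,0,0,0],[0,0,0,0,0,0,0]]]}}

```text
clock: 11.75
eef_pos: [0.6038, 0.093, 0.2579]
tool_rot: [0.629, 0.777, 0.022, -0.032]
ft_force: [0.0, -0.1, 0.2]
grip_width: 0.0086
```

```bash
python3 -c "
from h import *
tip([0,0,6])
for n in('side','top'): cv2.imwrite(f'pics/{n}6.png',camera(n)[:,:,::-1])
h=np.array([.605,.0934,.1705]);a=proj('side',h)[0].astype(int);b=proj('top',h)[0].astype(int);print(a,b)
A=cv2.imread('pics/side6.png')[a[1]-40:a[1]+20,a[0]-25:a[0]+25];B=cv2.imread('pics/top6.png')[b[1]-30:b[1]+30,b[0]-25:b[0]+25]
cv2.imwrite('pics/p6.png',np.hstack([cv2.resize(i,None,fx=8,fy=8,interpolation=3) for i in(A,cv2.convertScaleAbs(B,alpha=1.5))]))"
```

```text
tip [-1.8 -1.3  8.6] leg lean deg [-0.4 -0.2] turn [-0.4  0.2 -0.3] F [ 0.  -0.1  0.2] w 8.6 t 11.75
shift tool [0.8 1.3 2.6] final axes [0.8 1.3 2.6]
[285 135] [218 155]
```

View pics/p6.png

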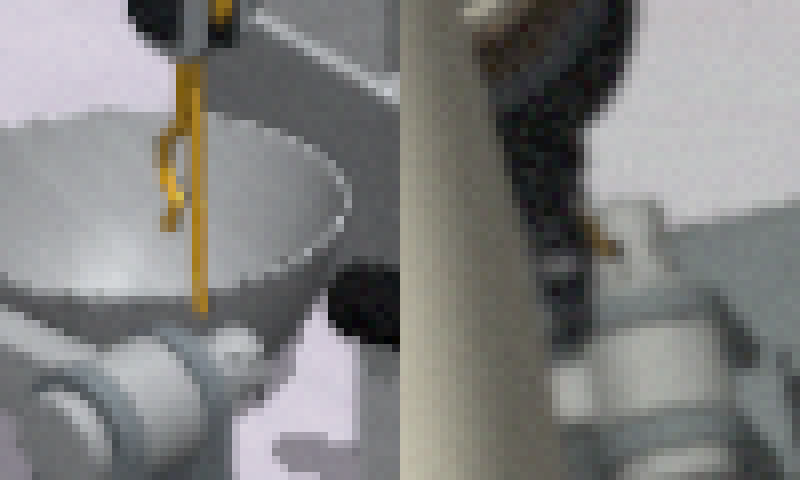

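Run:
```python
from h import *
im=cv2.imread('pics/side6.png').astype(int);g=im.sum(2)
print('cols 280..298');print(g[130:150,280:299])
h=np.array([.605,.0934,.1705]);print('side proj hole',proj('side',h))
print('tip top est',atz('top',(219,155.75),.1791))
o=get_obs();r=R.from_quat(o['tool_rot']);T=o['eef_pos']+r.apply([-.0073,0,.0785]);print('tip kin',T,proj('top',T),proj('side',T))
print('tip tri',tri((219,155.75),(284.5,133.6)))
c=h-PY*.0035;c[2]=.16
for s in(-.0135,0,.011):print(proj('side',[c+PX*s+PY*.011*np.sin(a)+[0,0,.011*np.cos(a)] for a in(-.9,-.3,0,.3,.9)]).round(1).tolist())
```

```text
cols 280..298
[[575 568 555 521 355 378 506 506 484 440 294 335 320 263 257 255 248 234
  217]
 [549 544 515 499 367 333 336 359 353 316 274 268 262 258 246 246 234 216
  205]
 [353 370 328 354 321 317 250 288 281 278 266 272 252 253 240 229 224 213
  203]
 [279 289 281 290 302 324 241 283 273 269 265 262 253 245 235 228 214 208
  259]
 [293 280 279 283 281 283 267 275 277 267 253 251 240 235 225 224 203 210
  334]
 [324 330 299 271 280 264 262 275 338 350 292 235 240 237 221 207 204 298
  579]
 [376 382 369 349 293 279 339 462 503 512 501 366 235 220 214 194 210 380
  628]
 [337 387 414 404 402 430 453 547 564 580 572 507 333 216 196 219 326 432
  627]
 [492 331 373 420 425 448 519 571 577 591 559 536 460 204 210 324 419 591
  640]
 [571 507 390 369 408 416 481 550 473 417 482 461 338 239 289 386 447 634
  628]
 [575 558 494 321 382 402 422 487 484 444 465 384 386 376 372 401 441 628
  634]
 [560 557 533 411 341 389 387 424 487 461 443 408 398 385 407 410 446 625
  632]
 [548 544 531 488 350 335 363 374 388 392 380 378 349 355 406 434 594 629
  622]
 [536 535 516 512 439 311 354 357
[... 360 characters left out ...]
 639
  644]
 [422 405 386 375 356 300 257 262 316 564 651 645 638 644 643 640 642 639
  641]
 [389 372 354 338 312 275 244 259 322 565 643 646 649 641 618 492 493 496
  494]]
side proj hole [[285.097897   135.91036463]]
tip top est [0.60240474 0.09148016 0.1791    ]
tip kin [0.60375122 0.09104065 0.18002608] [[219.14458503 155.00279059]] [[285.05895615 132.6121934 ]]
tip tri (array([0.60270044, 0.09180487, 0.17756372]), np.float64(8.24027965061534e-05))
[[284.7, 141.0], [282.9, 138.8], [281.9, 138.2], [280.9, 137.9], [279.3, 138.6]]
[[288.9, 139.0], [287.2, 136.8], [286.2, 136.2], [285.2, 135.9], [283.6, 136.7]]
[[292.3, 137.4], [290.6, 135.2], [289.6, 134.6], [288.6, 134.4], [287.0, 135.1]]
```

Run:
```python
from h import *
print(tri((218.9,155.4),(288.7,139.2)),tri((218.9,155.4),(285.3,136)))
for t in('top3','top6'):
    g=cv2.imread(f'pics/{t}.png').astype(int).sum(2);print(g[146:160,214:230])
```

```text
(array([0.61046848, 0.09383627, 0.15997518]), np.float64(0.007164457526230568)) (array([0.60526408, 0.09338104, 0.17017812]), np.float64(0.0004362414229336109))
[[410 407 414 411 411 411 411 412 410 411 413 410 416 414 410 407]
 [409 404 406 416 410 404 407 410 409 411 408 413 412 415 401 415]
 [410 405 404 409 404 407 408 413 410 407 405 411 411 409 410 407]
 [409 408 413 408 394 381 378 377 379 367 368 396 409 413 405 409]
 [409 406 393 371 346 331 327 325 316 302 288 339 393 410 411 410]
 [414 404 357 309 304 335 352 353 337 311 255 271 367 404 411 408]
 [404 374 320 291 303 343 357 356 347 317 262 249 339 375 362 361]
 [405 356 312 293 299 340 348 351 346 322 284 246 300 309 274 260]
 [407 366 332 298 277 288 320 348 346 322 259 230 227 243 244 256]
 [386 342 295 260 198 159 229 312 351 333 255 237 234 243 255 263]
 [331 277 243 244 209 126 190 300 346 332 272 255 236 244 263 263]
 [259 255 238 251 241 222 231 292 338 331 309 274 242 231 253 259]
 [259 266 243 251 284 299 290 292 321 335 319 292 253 231 253 257]
 [254 260 238 230 265 293 274 275 321 324 310 291 285 258 252 258]]

[... 238 characters left out ...]
 350 343 366 381 384 382 394]
 [112 156 234 313 327 310 308 314 303 284 266 318 370 384 388 386]
 [ 85 138 221 259 284 312 327 327 313 296 240 251 346 376 374 391]
 [ 70  85 154 209 283 316 336 336 320 306 249 236 321 355 341 337]
 [ 51  73 100 174 261 317 329 335 330 306 259 226 276 294 259 240]
 [ 38  64  99 147 226 277 302 324 328 300 251 211 211 225 223 229]
 [ 64  61  81 124 156 151 217 303 326 299 245 222 219 221 242 245]
 [102  82  92 149 163 141 172 280 321 320 258 235 230 231 235 239]
 [155 108 104 189 220 210 222 275 315 310 289 253 228 216 239 244]
 [158 120 120 210 270 283 267 278 305 315 307 276 234 209 229 242]
 [106  73 117 199 255 284 267 263 301 305 295 278 262 251 240 241]]
```

Request:
{"api": "jog_arm", "payload": {"deltas": [[[1.3,2.3,4,-0.4,0.2,-0.3,0],[0,0,0,0,0,0,0]]]}}

```text
clock: 12.05
eef_pos: [0.606, 0.0929, 0.255]
tool_rot: [0.628, 0.777, 0.027, -0.031]
ft_force: [-0.4, 0.7, -0.4]
grip_width: 0.0084
```

```bash
python3 -c "
from h import *
tip([0,0,0])"
```

```text
tip [ 1.1 -1.7  5.6] leg lean deg [ 0.2 -0.1] turn [ 0.2  0.1 -0.1] F [-0.2  0.8 -0.4] w 8.4 t 12.05
shift tool [ 1.1 -0.9  5.7] final axes [ 1.1 -0.8  5.7]
```

Request:
{"api": "jog_arm", "payload": {"deltas": [[[1.5,-0.5,0,0.2,0,0,0],[0,0,0,0,0,0,0]]]}}

```text
clock: 12.25
eef_pos: [0.6051, 0.0934, 0.2554]
tool_rot: [0.628, 0.777, 0.025, -0.032]
ft_force: [0.4, 0.2, -0.6]
grip_width: 0.0085
```

```bash
python3 -c "
from h import *
tip([0,0,0]);tip();tip()"
```

```text
tip [ 0.1 -0.9  6. ] leg lean deg [-0.  -0.1] turn [-0.   0.1 -0.2] F [ 0.4  0.1 -0.6] w 8.5 t 12.25
shift tool [ 0.4 -0.1  6.1] final axes [ 0.4 -0.1  6.1]
tip [ 0.1 -0.9  6. ] leg lean deg [-0.  -0.1] turn [-0.   0.1 -0.2] F [ 0.4  0.1 -0.6] w 8.5 t 12.25
tip [ 0.1 -0.9  6. ] leg lean deg [-0.  -0.1] turn [-0.   0.1 -0.2] F [ 0.4  0.1 -0.6] w 8.5 t 12.25
```

Request:
{"api": "jog_arm", "payload": {"deltas": [[[0.9,0.3,2,0,0,0,0],[0,0,1.5,0,0,0,0],[0,0,1,0,0,0,0]]]}}

```text
clock: 12.55
eef_pos: [0.6054, 0.0947, 0.2511]
tool_rot: [0.628, 0.777, 0.026, -0.031]
ft_force: [0.6, -0.8, 1.0]
grip_width: 0.0084
```

```bash
python3 -c "
from h import *
tip([0,0,0])"
```

```text
tip [0.7 0.3 1.7] leg lean deg [ 0.  -0.1] turn [ 0.   0.1 -0.2] F [ 0.4 -0.9  1. ] w 8.4 t 12.55
shift tool [-0.5 -0.6  1.7] final axes [-0.5 -0.6  1.7]
```

Request:
{"api": "jog_arm", "payload": {"deltas": [[[0,-0.3,1.2,0,0,0,0],[0,0,1,0,0,0,0]]]}}

```text
clock: 12.75
eef_pos: [0.605, 0.0949, 0.2485]
tool_rot: [0.628, 0.777, 0.025, -0.031]
ft_force: [0.2, 0.2, -0.3]
grip_width: 0.0084
```

```bash
python3 -c "
from h import *
tip([0,0,0])"
```

```text
tip [ 0.3  0.6 -0.8] leg lean deg [ 0.  -0.1] turn [ 0.   0.1 -0.2] F [ 0.2  0.1 -0.3] w 8.4 t 12.75
shift tool [-0.6 -0.3 -0.8] final axes [-0.6 -0.3 -0.8]
```

Request:
{"api": "jog_arm", "payload": {"deltas": [[[0,0,1.2,0,0,0,0],[0,0,1.2,0,0,0,0]]]}}

```text
clock: 12.95
eef_pos: [0.6052, 0.0952, 0.2469]
tool_rot: [0.628, 0.777, 0.026, -0.031]
ft_force: [-0.8, -0.5, 4.0]
grip_width: 0.0086
```

```bash
python3 -c "
from h import *
tip([0,0,0])"
```

```text
tip [ 0.7  0.8 -2.4] leg lean deg [ 0.1 -0.1] turn [ 0.1  0.1 -0.2] F [-0.9 -0.3  4. ] w 8.6 t 12.95
shift tool [-0.7 -0.6 -2.5] final axes [-0.7 -0.6 -2.5]
```

Request:
{"api": "jog_arm", "payload": {"deltas": [[[-1.5,0,0.5,0,0,0,0],[-1.5,0,0.5,0,0,0,0]]]}}

```text
clock: 13.15
eef_pos: [0.6056, 0.0936, 0.2469]
tool_rot: [0.628, 0.777, 0.027, -0.031]
ft_force: [-1.3, 1.8, 3.8]
grip_width: 0.0087
```

```bash
python3 -c "
from h import *
tip([0,0,0])"
```

```text
tip [ 0.9 -0.7 -2.4] leg lean deg [0.2 0.1] turn [ 0.2 -0.1 -0.1] F [-0.9  2.1  3.8] w 8.7 t 13.15
shift tool [ 1.  -0.6 -2.4] final axes [ 1.  -0.6 -2.4]
```

Request:
{"api": "jog_arm", "payload": {"deltas": [[[-1.5,0,0.5,0,0,0,0],[-1.5,0,0.5,0,0,0,0]]]}}

```text
clock: 13.35
eef_pos: [0.6059, 0.0905, 0.245]
tool_rot: [0.628, 0.777, 0.027, -0.032]
ft_force: [-0.8, 1.3, 0.1]
grip_width: 0.0086
```

```bash
python3 -c "
from h import *
tip([0,0,0])"
```

```text
tip [ 0.5 -3.8 -4.3] leg lean deg [0.1 0.1] turn [ 0.1 -0.1 -0.1] F [-0.5  1.5  0.1] w 8.6 t 13.35
shift tool [ 4.2 -0.3 -3.9] final axes [ 4.2 -0.3 -4. ]
```

Request:
{"api": "jog_arm", "payload": {"deltas": [[[0,0,2,0,0,0,0],[0,0,2,0,0,0,0]]]}}

```text
clock: 13.55
eef_pos: [0.6059, 0.0908, 0.2404]
tool_rot: [0.628, 0.777, 0.027, -0.032]
ft_force: [-1.1, 0.9, 3.3]
grip_width: 0.0083
```

```bash
python3 -c "
from h import *
tip([0,0,0])"
```

```text
tip [ 0.5 -3.4 -8.9] leg lean deg [0.1 0.1] turn [ 0.1 -0.1 -0.2] F [-0.9  1.1  3.3] w 8.3 t 13.55
shift tool [ 4.3 -0.3 -8.6] final axes [ 4.3 -0.3 -8.6]
```

Request:
{"api": "jog_arm", "payload": {"deltas": [[[-0.6,-0.4,1,0,0,0,0],[0,0,2,0,0,0,0]]]}}

```text
clock: 13.75
eef_pos: [0.6061, 0.0906, 0.2381]
tool_rot: [0.628, 0.777, 0.028, -0.032]
ft_force: [-2.6, 0.5, 7.1]
grip_width: 0.0085
```

```bash
python3 -c "
from h import *
tip([0,0,0])"
```

```text
tip [  0.8  -3.6 -11.3] leg lean deg [0.2 0.1] turn [ 0.2 -0.1 -0.1] F [-2.4  1.1  7.1] w 8.5 t 13.75
shift tool [  4.7  -0.4 -10.9] final axes [  4.7  -0.5 -10.9]
```

Request:
{"api": "jog_arm", "payload": {"deltas": [[[0,0,2,0,0,0,0],[0,0,2,0,0,0,0]]]}}

```text
clock: 13.95
eef_pos: [0.6061, 0.0906, 0.2368]
tool_rot: [0.628, 0.777, 0.029, -0.03]
ft_force: [-3.2, 0.3, 8.5]
grip_width: 0.0085
```

```bash
python3 -c "
from h import *
tip([0,0,0])"
```

```text
tip [  1.   -3.7 -12.5] leg lean deg [0.4 0.1] turn [ 0.4 -0.1 -0.1] F [-3.1  1.   8.5] w 8.5 t 13.95
shift tool [  4.8  -0.4 -12.2] final axes [  4.8  -0.5 -12.2]
```

Request:
{"api": "jog_arm", "payload": {"deltas": [[[0,-1.5,-0.5,0.4,0,0,0],[0,0,0,0,0,0,0]]]}}

```text
clock: 14.15
eef_pos: [0.6051, 0.0899, 0.238]
tool_rot: [0.628, 0.777, 0.026, -0.031]
ft_force: [-1.5, 0.1, 1.4]
grip_width: 0.0084
```

```bash
python3 -c "
from h import *
tip([0,0,0])"
```

```text
tip [ -0.6  -4.2 -11.3] leg lean deg [0.1 0. ] turn [ 0.1 -0.  -0.1] F [-1.4  0.4  1.4] w 8.4 t 14.15
shift tool [  5.1   0.7 -10.9] final axes [  5.1   0.7 -10.9]
```

Request:
{"api": "jog_arm", "payload": {"deltas": [[[-0.5,-0.5,2,0,0,0,0],[0,0,2,0,0,0,0]]]}}

```text
clock: 14.35
eef_pos: [0.6051, 0.0896, 0.2343]
tool_rot: [0.628, 0.777, 0.027, -0.031]
ft_force: [-0.4, -0.5, 2.9]
grip_width: 0.0084
```

```bash
python3 -c "
from h import *
tip([0,0,0])"
```

```text
tip [ -0.4  -4.6 -15. ] leg lean deg [ 0.2 -0. ] turn [ 0.2  0.  -0.1] F [-0.5 -0.5  2.9] w 8.4 t 14.35
shift tool [  5.8   0.7 -14.6] final axes [  5.8   0.7 -14.6]
```

Request:
{"api": "jog_arm", "payload": {"deltas": [[[0,0,2,0,0,0,0],[0,0,2,0,0,0,0],[0,0,2,0,0,0,0]]]}}

```text
clock: 14.65
eef_pos: [0.6053, 0.0893, 0.2271]
tool_rot: [0.628, 0.777, 0.026, -0.03]
ft_force: [-0.1, 0.1, 1.2]
grip_width: 0.0086
```

```bash
python3 -c "
from h import *
tip([0,0,0])"
```

```text
tip [ -0.4  -5.  -22.2] leg lean deg [ 0.2 -0.1] turn [ 0.2  0.1 -0.2] F [-0.1  0.1  1.2] w 8.6 t 14.65
shift tool [  6.7   0.7 -21.8] final axes [  6.7   0.6 -21.8]
```

Request:
{"api": "jog_arm", "payload": {"deltas": [[[0,0,2,0,0,0,0],[0,0,2,0,0,0,0]]]}}

```text
clock: 14.85
eef_pos: [0.6049, 0.0893, 0.2219]
tool_rot: [0.628, 0.777, 0.025, -0.031]
ft_force: [-0.3, -0.6, 1.0]
grip_width: 0.0083
```

```bash
python3 -c "
from h import *
tip([0,0,0])"
```

```text
tip [ -0.8  -5.  -27.5] leg lean deg [ 0.1 -0.1] turn [ 0.1  0.1 -0.2] F [-0.4 -0.5  1. ] w 8.3 t 14.85
shift tool [  7.   1. -27.] final axes [  7.    0.9 -27. ]
```

Request:
{"api": "jog_arm", "payload": {"deltas": [[[0,0,2,0,0,0,0],[0,0,2,0,0,0,0]]]}}

```text
clock: 15.05
eef_pos: [0.6049, 0.0895, 0.2174]
tool_rot: [0.628, 0.777, 0.025, -0.03]
ft_force: [-0.2, -0.2, 1.6]
grip_width: 0.0085
```

```bash
python3 -c "
from h import *
tip()"
```

```text
tip [ -0.8  -4.9 -32. ] leg lean deg [ 0.1 -0.2] turn [ 0.1  0.2 -0.2] F [-0.2 -0.2  1.6] w 8.5 t 15.05
```

Request:
{"api": "jog_arm", "payload": {"deltas": [[[0,0,3,0,0,0,0],[0,0,3,0,0,0,0]]]}}

```text
clock: 15.25
eef_pos: [0.6054, 0.0898, 0.2123]
tool_rot: [0.628, 0.777, 0.026, -0.03]
ft_force: [-1.3, -0.6, 5.8]
grip_width: 0.0085
```

```bash
python3 -c "
from h import *
tip()"
```

```text
tip [ -0.1  -4.7 -37.1] leg lean deg [ 0.2 -0.2] turn [ 0.2  0.2 -0.2] F [-1.4 -0.3  5.8] w 8.5 t 15.25
```

Request:
{"api": "jog_arm", "payload": {"deltas": [[[0,0,3,0,0,0,0],[0,0,3,0,0,0,0]]]}}

```text
clock: 15.45
eef_pos: [0.6057, 0.0902, 0.2069]
tool_rot: [0.628, 0.777, 0.027, -0.029]
ft_force: [-1.7, -0.2, 3.0]
grip_width: 0.0083
```

```bash
python3 -c "
from h import *
tip()"
```

```text
tip [  0.4  -4.4 -42.4] leg lean deg [ 0.3 -0.2] turn [ 0.3  0.2 -0.2] F [-1.7  0.2  3. ] w 8.3 t 15.45
```

Request:
{"api": "jog_arm", "payload": {"deltas": [[[0,-0.8,2,0.2,0,0,0],[0,0,2,0,0,0,0]]]}}

```text
clock: 15.65
eef_pos: [0.605, 0.0902, 0.2022]
tool_rot: [0.628, 0.777, 0.025, -0.03]
ft_force: [-0.2, -0.1, 0.6]
grip_width: 0.0084
```

```bash
python3 -c "
from h import *
tip()"
```

```text
tip [ -0.5  -4.3 -47.1] leg lean deg [ 0.1 -0.2] turn [ 0.1  0.2 -0.2] F [-0.2 -0.   0.6] w 8.4 t 15.65
```

Request:
{"api": "jog_arm", "payload": {"deltas": [[[0,0,2,0,0,0,0],[0,0,2,0,0,0,0]]]}}

```text
clock: 15.85
eef_pos: [0.6046, 0.0901, 0.1968]
tool_rot: [0.628, 0.777, 0.024, -0.03]
ft_force: [0.1, -0.6, 0.6]
grip_width: 0.0084
```

```bash
python3 -c "
from h import *
tip()"
```

```text
tip [ -1.1  -4.4 -52.6] leg lean deg [-0.  -0.3] turn [ 0.   0.3 -0.2] F [-0.  -0.6  0.6] w 8.4 t 15.85
```

```bash
python3 -c "
from h import *
for n in('side','top'): cv2.imwrite(f'pics/{n}7.png',camera(n)[:,:,::-1])
A=cv2.imread('pics/side7.png')[95:185,245:320]
B=cv2.imread('pics/top7.png')[120:170,195:245]
cv2.imwrite('pics/p7.png',np.hstack([cv2.resize(A,(450,540),interpolation=3),cv2.resize(B,(340,540),interpolation=3)]))"
```

```text
(no output)
```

View pics/p7.png

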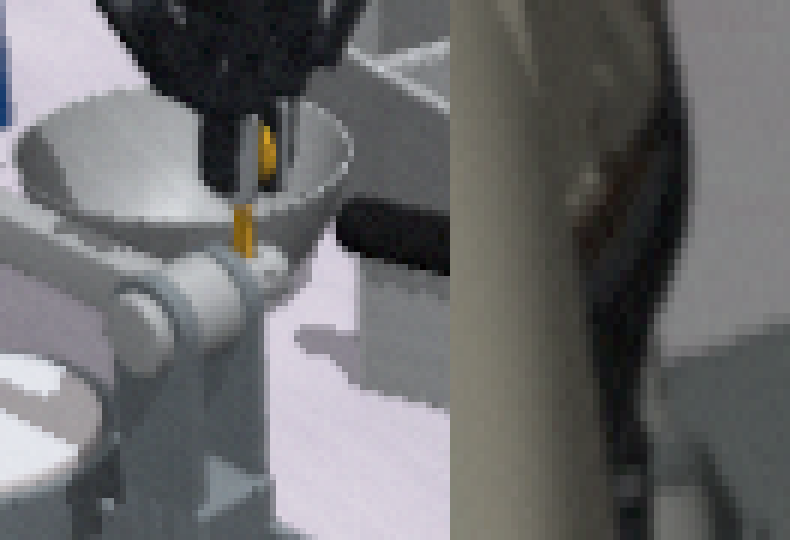

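Request:
{"api": "jog_arm", "payload": {"deltas": [[[0,0,1,0,0,0,0],[0,0,0.5,0,0,0,0]]]}}

```text
clock: 16.15
eef_pos: [0.6047, 0.0901, 0.1956]
tool_rot: [0.628, 0.777, 0.024, -0.03]
ft_force: [0.2, -0.7, 3.0]
grip_width: 0.0082
```

```bash
python3 -c "
from h import *
tip()"
```

```text
tip [ -0.9  -4.4 -53.8] leg lean deg [ 0.  -0.3] turn [ 0.   0.3 -0.2] F [ 0.  -0.7  3. ] w 8.2 t 16.15
```

Request:
{"api": "jog_arm", "payload": {"deltas": [[[0,0,1,0,0,0,0]]]}}

```text
clock: 16.25
eef_pos: [0.6048, 0.0902, 0.1951]
tool_rot: [0.628, 0.777, 0.024, -0.03]
ft_force: [-1.2, -1.5, 5.2]
grip_width: 0.0086
```

```bash
python3 -c "
from h import *
tip()"
```

```text
tip [ -0.8  -4.3 -54.2] leg lean deg [ 0.  -0.3] turn [ 0.1  0.3 -0.2] F [-1.4 -1.2  5.2] w 8.6 t 16.25
```

Request:
{"api": "jog_arm", "payload": {"deltas": [[[0,0,1.5,0,0,0,0],[0,0,1,0,0,0,0]]]}}

```text
clock: 16.45
eef_pos: [0.605, 0.0903, 0.1946]
tool_rot: [0.628, 0.777, 0.025, -0.029]
ft_force: [-0.9, -1.4, 6.6]
grip_width: 0.0085
```

```bash
python3 -c "
from h import *
tip()"
```

```text
tip [ -0.5  -4.3 -54.7] leg lean deg [ 0.2 -0.3] turn [ 0.2  0.3 -0.2] F [-1.2 -1.1  6.6] w 8.5 t 16.45
```

Request:
{"api": "jog_arm", "payload": {"deltas": [[[0,0,-0.5,0,0,0,0],[0,0,0,0,0,0,4],[0,0,0,0,0,0,15],[0,0,0,0,0,0,25],[0,0,0,0,0,0,30]]]}}

```text
clock: 16.95
eef_pos: [0.6038, 0.0911, 0.1939]
tool_rot: [0.628, 0.777, 0.025, -0.03]
ft_force: [-0.7, -1.1, -0.2]
grip_width: 0.0299
```

```bash
python3 -c "
from h import *
tip()"
```

```text
tip [ -1.7  -3.1 -55.4] leg lean deg [ 0.  -0.2] turn [ 0.   0.2 -0.2] F [-0.9 -1.  -0.2] w 29.9 t 16.95
```

Request:
{"api": "jog_arm", "payload": {"deltas": [[[0,0,-15,0,0,0,30],[0,0,-30,0,0,0,30],[0,0,-30,0,0,0,30],[0,0,-10,0,0,0,30]]]}}

```text
clock: 17.35
eef_pos: [0.6027, 0.0851, 0.2759]
tool_rot: [0.628, 0.777, 0.021, -0.035]
ft_force: [-0.0, -0.0, 0.1]
grip_width: 0.0304
```

Request:
{"api": "jog_arm", "payload": {"deltas": [[[-45,-20,0,0,0,0,30],[-45,-20,0,0,0,0,30],[-45,-20,0,0,0,0,30],[-20,-10,0,0,0,0,30],[0,0,0,0,0,0,30]]]}}

```text
clock: 17.85
eef_pos: [0.5671, -0.0831, 0.2609]
tool_rot: [0.625, 0.779, 0.022, -0.035]
ft_force: [0.9, 0.4, -0.6]
grip_width: 0.0297
```

```bash
python3 -c "
from h import *
tip()
for n in('side','top'): cv2.imwrite(f'pics/{n}8.png',camera(n)[:,:,::-1])
A=cv2.imread('pics/side8.png')[95:175,245:320]
B=cv2.imread('pics/top8.png')[125:185,195:245]
cv2.imwrite('pics/p8.png',np.hstack([cv2.resize(A,(450,480),interpolation=3),cv2.convertScaleAbs(cv2.resize(B,(350,480),interpolation=3),alpha=1.5)]))"
```

```text
tip [ -75.3 -165.2   11.6] leg lean deg [-0.5  0. ] turn [-0.6 -0.   0.2] F [ 1.   0.2 -0.6] w 29.7 t 17.85
```

View pics/p8.png

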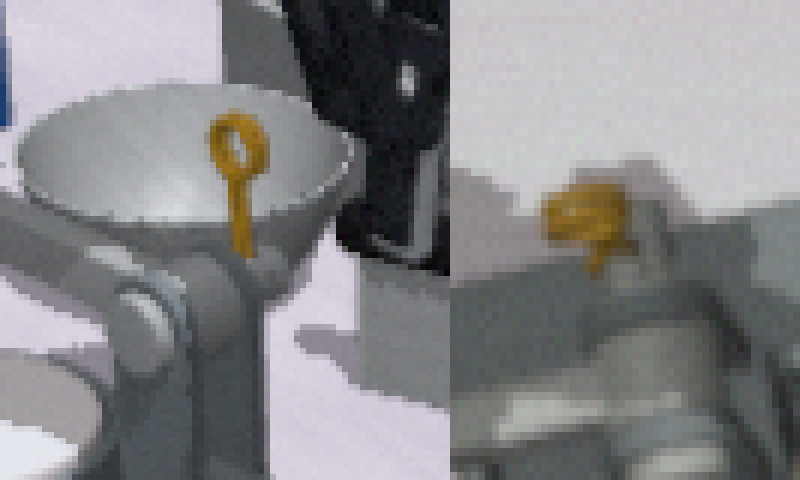

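Run:
```python
from h import *
B=np.c_[PX,PY,[0,0,1]]
h=np.array([.605,.0934,.171])
for n in('top','side'):
    im=cv2.imread(f'pics/{n}8.png').astype(int);b=im[:,:,2]-im[:,:,0]
    x0,x1,y0,y1=(203,226,142,164) if n=='top' else (276,294,110,142)
    print(b[y0:y1,x0:x1])
for t in((213.8,151),(213.8,150.5)):
  c,e=tri(t,(284.2,118.8));print(c,e,B.T@(c-h)*1e3)
m=masks_of('clip_coil','top')
for n in('top','side'):
  for r in masks_of('clip_coil',n):print(n,r['conf'],r['at'])
```

```text
[[ 0 -1 -2 -1 -2 -1 -1 -2 -2 -1 -2 -2 -2 -1  0 -2  0 -2  0 -2 -1 -2 -2]
 [ 0 -1 -1 -1 -2 -1  0 -1 -2  1 -2 -1 -3  0 -2 -1  0  0 -2 -1 -1 -1 -2]
 [-2 -2 -1 -1 -1 -1  0 -1  0 -1 -2 -1 -1 -2  0  0 -1  0 -1  1  0 -2  0]
 [ 0 -2 -1 -1 -2 -2 -2 -1 -1  0  0 -1 -1 -3 -1  0  1  2  3  2  2 -1 -1]
 [ 0 -1 -3 -1 -1 -2 -3 -1 -1 -1  0  1  1  4  2  3  3 -1  1  2  1  0  1]
 [-1 -2 -1 -3 -2 -1 -1  0  2  5 10 12 13 13 13 12  5  4  2  1  0  2  1]
 [-1 -2 -2 -1  0  2  6  8 15 32 41 46 49 50 48 36 19  6  5  1  0  2  1]
 [ 0 -1  0 -1  1  9 25 42 56 59 61 60 58 56 52 46 30 12  4  0  1  0  0]
 [ 1 -1 -2  1  8 29 54 58 53 50 49 49 52 53 49 51 40 20  6  3  1  1  1]
 [ 2 -1  0  1  8 34 64 61 46 50 64 67 67 64 58 50 50 22  9  3  0 -1 -1]
 [ 2  1  1  2 11 28 55 67 69 62 66 57 60 60 65 55 43 18  7  3  1  1  0]
 [ 1  2  0  1  9 27 54 59 59 56 59 58 66 68 65 58 35 15  4  2  1 -4  2]
 [ 2  1  0  1  6 19 34 42 42 51 56 59 66 61 61 50 29 13  5  0  0  3  1]
 [ 1  3  2  2  4  6 15 15 18 22 27 30 39 45 46 38 30 26  9  1 -1  1  1]
 [ 2  2  3  3  1  3  2  3  4  2  2 12 34 45 40 24 21 20 13  3  3  1  0]
 [-1 -1  1  2  0 -1 
[... 2475 characters left out ...]
4  89  18  -4  -5  -3  -3  -2  -5]
 [ -7  -4  -4  -5  -6 -10  -8  -2  14  56  91  24  -5  -5  -6  -4  -3  -1]
 [ -4  -6  -4  -5  -4 -10 -10  -9  -9   5   9  -1  -4  -4  -7  -4  -3  -2]
 [ -3  -2  -4  -6  -4  -5  -6  -9  -9  -9  -5  -2  -4  -4  -5  -4  -3  -1]
 [ -3  -6  -4  -3  -7  -5  -5  -9 -12 -10  -9  -4  -3  -4  -2  -3  -3  -4]
 [ -5  -3  -5  -3  -4  -2  -3  -6 -10 -10 -10  -8  -3  -3  -3  -4  -3  -7]]
[0.60519416 0.09548986 0.21140491] 0.00044783992814790717 [ 0.63490753  2.00053076 40.40490968]
[0.60586188 0.0957606  0.21119459] 0.00041536447623367163 [ 1.34497441  2.1228033  40.19459424]
top 0.63 [181.0, 195.1]
top 0.59 [370.0, 162.9]
side 0.68 [240.5, 296.3]
side 0.47 [381.9, 268.2]
```

Run:
```python
from h import *
h=np.array([.605,.0934,.171])
# side: leg at rows 125..136 ; direction vs plane lean
im=cv2.imread('pics/side8.png').astype(int);b=(im[:,:,2]-im[:,:,0]).clip(8)-8
P=[]
for r in list(range(125,136)):
    w=b[r,280:292];P.append(((w*np.arange(280,292)).sum()/w.sum(),r))
P=np.array(P);k=np.polyfit(P[:,1],P[:,0],1);print('leg slope',k[0],np.polyval(k,[119,136]))
w=b[112:125,278:292];yy,xx=np.mgrid[112:125,278:292];print('coil centre',(w*xx).sum()/w.sum(),(w*yy).sum()/w.sum())
for ac in(-4.4,-3.5):
  base=h+PY*ac*1e-3
  for lean in(0,3,6,9):
    d=np.array([0,0,np.cos(np.radians(lean))])+PY*np.sin(np.radians(lean))
    q=proj('side',[base+d*.02,base]);print(ac,lean,'slope',(q[0,0]-q[1,0])/(q[0,1]-q[1,1]),'coil side',proj('side',base+d*.043)[0].round(1),'top',proj('top',base+d*.043)[0].round(1),'base side',q[1].round(1),'top',proj('top',base)[0].round(1))
```

```text
leg slope 0.08921103931232832 [283.45378412 284.97037179]
coil centre 284.2154602951511 118.86676036542516
-4.4 0 slope 0.03182418348568258 coil side [285.9 118.6] top [216.8 150.2] base side [286.5 136.3] top [221.  154.9]
-4.4 3 slope 0.0712654482255312 coil side [285.2 118.4] top [215.7 150.5] base side [286.5 136.3] top [221.  154.9]
-4.4 6 slope 0.10953749856210615 coil side [284.5 118.2] top [214.6 150.7] base side [286.5 136.3] top [221.  154.9]
-4.4 9 slope 0.1468932010872391 coil side [283.8 118. ] top [213.5 151. ] base side [286.5 136.3] top [221.  154.9]
-3.5 0 slope 0.032258969202458534 coil side [285.6 118.5] top [216.4 150.3] base side [286.2 136.2] top [220.5 155. ]
-3.5 3 slope 0.07166536883741298 coil side [284.9 118.3] top [215.3 150.6] base side [286.2 136.2] top [220.5 155. ]
-3.5 6 slope 0.10990450448079113 coil side [284.2 118. ] top [214.2 150.8] base side [286.2 136.2] top [220.5 155. ]
-3.5 9 slope 0.14722895126071026 coil side [283.5 117.9] top [213.1 151.1] base side [286.2 136.2] top [220.5 155. ]
```

```bash
cat >> h.py <<'E'
def at(al,ac,z):
    todo(np.array([.605,.0934,0])+PX*al/1e3+PY*ac/1e3+[0,0,z],12.3)
    o=get_obs();d=o['eef_pos']-[.605,.0934,0];print('tcp along/across',d@PX*1e3,d@PY*1e3,'Facross',o['ft_force']@PY)
E
python3 -c "
from h import *
at(-.7,45,.28)"
```

```text
now [ 0.5686 -0.0789  0.2619] shift tool [205.7  73.6  -1.6] shift in final axes [205.6  71.6 -18.1] turn [-0.44 -4.74  0.57] F [-0.9  0.1 -0.1] w 0.0296 t 18.1
tcp along/across -72.31248045303478 -160.62214272680262 Facross 0.3337557713240177
```

Request:
{"api": "jog_arm", "payload": {"deltas": [[[0,0,-25,0,-4.7,0,0],[0,0,0,0,0,0,0]]]}}

```text
clock: 18.3
eef_pos: [0.5699, -0.0786, 0.2868]
tool_rot: [0.622, 0.783, -0.003, -0.002]
ft_force: [0.6, 0.9, 0.2]
grip_width: 0.0016
```

```bash
python3 -c "
from h import *
at(-.7,45,.28)"
```

```text
now [ 0.5699 -0.0786  0.2868] shift tool [204.6  73.    6. ] shift in final axes [205.6  70.2   6.8] turn [-0.46  0.06  0.78] F [0.6 0.9 0.2] w 0.0016 t 18.3
tcp along/across -70.90276865764415 -160.60465703134403 Facross 0.7673334661003605
```

Request:
{"api": "jog_arm", "payload": {"deltas": [[[42,15,0,-0.4,0,0.8,0],[42,15,0,0,0,0,0],[42,15,0,0,0,0,0],[42,15,0,0,0,0,0],[0,0,0,0,0,0,0]]]}}

```text
clock: 18.8
eef_pos: [0.5933, 0.1101, 0.2852]
tool_rot: [0.625, 0.78, 0.001, -0.001]
ft_force: [-0.1, 0.1, -0.2]
grip_width: -0.0002
```

```bash
python3 -c "
from h import *
at(-.7,45,.28)"
```

```text
now [0.5933 0.1101 0.2852] shift tool [26.2  7.3  5.2] shift in final axes [26.2  7.2  5.2] turn [ 0.05 -0.15  0.27] F [-0.1  0.1 -0.2] w -0.0002 t 18.8
tcp along/across -7.8769757552733015 18.768572769743677 Facross 0.16242377058342003
```

Request:
{"api": "jog_arm", "payload": {"deltas": [[[27,7,0,0,0,0.3,0],[0,0,0,0,0,0,0],[0,0,35,0,0,0,0],[0,0,32,0,0,0,0],[0,0,0,0,0,0,0]]]}}

```text
clock: 19.3
eef_pos: [0.5937, 0.1441, 0.2156]
tool_rot: [0.623, 0.782, 0.002, -0.001]
ft_force: [-0.8, -0.3, -0.6]
grip_width: 0.0002
```

```bash
python3 -c "
from h import *
at(-.7,25,.205)"
```

```text
now [0.5937 0.1441 0.2156] shift tool [-27.   -0.8  10.6] shift in final axes [-27.   -0.5  10.6] turn [ 0.09 -0.2   0.6 ] F [-0.8 -0.3 -0.6] w 0.0002 t 19.3
tcp along/across -0.19180042727285837 51.95094821412585 Facross -0.13768614813977312
```

Request:
{"api": "jog_arm", "payload": {"deltas": [[[0,0,8,0,0,0.6,0],[-20,0,0,0,0,0,0],[0,0,0,0,0,0,0]]]}}

```text
clock: 19.6
eef_pos: [0.5989, 0.124, 0.2095]
tool_rot: [0.628, 0.779, 0.003, -0.0]
ft_force: [-0.1, 0.5, 0.3]
grip_width: 0.0005
```

```bash
python3 -c "
from h import *
at(-.7,20,.205)"
```

```text
now [0.5989 0.124  0.2095] shift tool [-11.2  -1.2   4.5] shift in final axes [-11.2  -1.2   4.5] turn [ 0.21 -0.21 -0.04] F [-0.1  0.5  0.3] w 0.0005 t 19.6
tcp along/across 0.5185758835988125 31.194953320201034 Facross 0.49559182933391616
```

Request:
{"api": "jog_arm", "payload": {"deltas": [[[-4,0,2,0,0,0,0],[-3,0,0,0,0,0,0],[0,0,0,0,0,0,0]]]}}

```text
clock: 19.9
eef_pos: [0.6018, 0.117, 0.21]
tool_rot: [0.628, 0.778, 0.005, 0.001]
ft_force: [0.0, 0.2, -0.1]
grip_width: 0.0002
```

```bash
python3 -c "
from h import *
at(-.7,20,.205)"
```

```text
now [0.6018 0.117  0.21  ] shift tool [-3.8 -2.6  5. ] shift in final axes [-3.7 -2.6  5. ] turn [ 0.47 -0.25 -0.11] F [ 0.   0.2 -0.1] w 0.0002 t 19.9
tcp along/across 1.8657781695280646 23.745471169753962 Facross 0.18727855123734116
```

Request:
{"api": "jog_arm", "payload": {"deltas": [[[-3.5,-2,2,0.4,0,0,0],[0,0,0,0,0,0,0]]]}}

```text
clock: 20.1
eef_pos: [0.6007, 0.1134, 0.2086]
tool_rot: [0.628, 0.778, 0.002, -0.001]
ft_force: [-0.9, -0.1, -0.0]
grip_width: 0.0
```

Run:
```python
from h import *
at(-.7,20,.205)
cv2.imwrite('pics/side9.png',camera('side')[:,:,::-1])
im=cv2.imread('pics/side9.png').astype(int);b=(im[:,:,2]-im[:,:,0]).clip(8)-8
P=[]
for r in range(125,136):
    w=b[r,280:294];P.append(((w*np.arange(280,294)).sum()/w.sum(),r))
P=np.array(P);print('slope',np.polyfit(P[:,1],P[:,0],1)[0])
w=b[112:125,278:294];yy,xx=np.mgrid[112:125,278:294];print('coil',(w*xx).sum()/w.sum(),(w*yy).sum()/w.sum())
```

```text
now [0.6007 0.1134 0.2086] shift tool [-0.5 -0.7  3.6] shift in final axes [-0.5 -0.7  3.6] turn [ 0.11 -0.27 -0.08] F [-0.9 -0.1 -0. ] w 0.0 t 20.1
tcp along/across 0.03483119913147252 20.473723707857587 Facross 0.0856847060866335
slope 0.04212860337490052
coil 285.3516796957532 119.1669131628988
```

Request:
{"api": "jog_arm", "payload": {"deltas": [[[15,0,0,0,0,0,0],[15,0,0,0,0,0,0],[0,0,-40,0,0,0,0],[0,0,-40,0,0,0,0],[0,0,0,0,0,0,0]]]}}

```text
clock: 20.65
eef_pos: [0.5906, 0.1492, 0.2884]
tool_rot: [0.626, 0.78, 0.0, -0.004]
ft_force: [0.8, -0.0, 0.9]
grip_width: -0.0002
```

Request:
{"api": "jog_arm", "payload": {"deltas": [[[0,-40,0,0,0,0,0],[0,-40,0,0,0,0,0],[0,-40,0,0,0,0,0],[0,0,0,0,0,0,0],[0,0,0,0,0,0,0]]]}}

```text
clock: 21.15
eef_pos: [0.4674, 0.1286, 0.282]
tool_rot: [0.623, 0.782, -0.003, -0.007]
ft_force: [0.0, 0.7, 1.5]
grip_width: -0.0004
```

Run:
```python
from h import *
for n in('side','top'):cv2.imwrite(f'pics/{n}10.png',camera(n)[:,:,::-1])
im=cv2.imread('pics/side10.png').astype(int);b=(im[:,:,2]-im[:,:,0]).clip(8)-8
P=[]
for r in range(125,136):
    w=b[r,280:294];P.append(((w*np.arange(280,294)).sum()/w.sum(),r))
P=np.array(P);print('slope',np.polyfit(P[:,1],P[:,0],1)[0])
w=b[112:125,278:294];yy,xx=np.mgrid[112:125,278:294];print('coil',(w*xx).sum()/w.sum(),(w*yy).sum()/w.sum())
o=get_obs();print(o['eef_pos'],o['ft_force'],o['clock'])
A=cv2.imread('pics/side10.png')[80:330,190:390];cv2.imwrite('pics/p10.png',cv2.resize(A,(480,600),interpolation=3))
```

```text
slope 0.09044412816671758
coil 284.4014333083752 119.0545512889079
[0.46831539 0.12851137 0.28211824] [-0.65917092 -0.32105326  0.30835804] 21.25
```

View pics/p10.png

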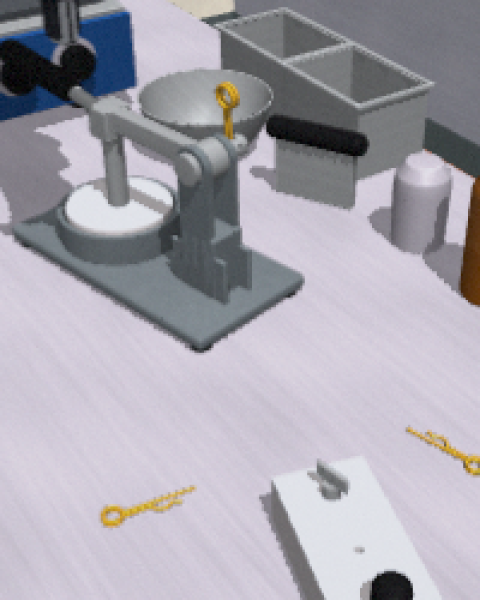

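Request:
{"api": "jog_arm", "payload": {"deltas": [[[0,40,0,0,0,0,0],[0,40,0,0,0,0,0],[0,33,0,0,0,0,0],[0,0,0,0,0,0,0]]]}}

```text
clock: 21.65
eef_pos: [0.5843, 0.1563, 0.2773]
tool_rot: [0.623, 0.782, -0.003, -0.008]
ft_force: [0.7, 0.1, -1.2]
grip_width: 0.0002
```

```bash
python3 -c "
from h import *
at(-.7,45,.206)"
```

```text
now [0.5843 0.1563 0.2773] shift tool [-21.5   6.9  71.1] shift in final axes [-20.9   6.1  71.3] turn [-0.85 -0.43  0.61] F [ 0.7  0.1 -1.2] w 0.0002 t 21.65
tcp along/across -6.818289776561794 65.89720253999653 Facross -0.05825618904390467
```

Request:
{"api": "jog_arm", "payload": {"deltas": [[[-20,6,30,-0.8,-0.4,0.6,0],[0,0,34,0,0,0,0],[0,0,0,0,0,0,0],[-10,0,2,0,0,0,0],[0,0,0,0,0,0,0]]]}}

```text
clock: 22.15
eef_pos: [0.6008, 0.1294, 0.2091]
tool_rot: [0.627, 0.779, 0.001, 0.0]
ft_force: [0.3, -0.1, -0.0]
grip_width: -0.0001
```

```bash
python3 -c "
from h import *
at(-.7,16,.206)"
```

```text
now [0.6008 0.1294 0.2091] shift tool [-20.   -4.3   3.1] shift in final axes [-20.   -4.3   3.1] turn [ 0.1  -0.01  0.06] F [ 0.3 -0.1 -0. ] w -0.0001 t 22.15
tcp along/across 3.5686101960317993 36.02980717205394 Facross -0.1471330974150033
```

Request:
{"api": "jog_arm", "payload": {"deltas": [[[-8,-4,2,0,0,0,0],[-4,0,0,0,0,0,0],[-4,0,0,0,0,0,0],[-3,0,0,0,0,0,0],[0,0,0,0,0,0,0]]]}}

```text
clock: 22.65
eef_pos: [0.6035, 0.1086, 0.2135]
tool_rot: [0.627, 0.779, 0.005, 0.004]
ft_force: [0.4, 0.1, -0.3]
grip_width: 0.0003
```

```bash
python3 -c "
from h import *
at(-.7,15,.206)"
```

```text
now [0.6035 0.1086 0.2135] shift tool [-0.2 -2.6  7.5] shift in final axes [-0.2 -2.5  7.5] turn [ 0.71 -0.03  0.04] F [ 0.4  0.1 -0.3] w 0.0003 t 22.65
tcp along/across 1.7927789321465781 15.163893301241124 Facross -0.03302049802439377
```

Request:
{"api": "jog_arm", "payload": {"deltas": [[[12,0,0,0,0,0,0],[12,0,0,0,0,0,0],[0,0,0,0,0,0,0]]]}}

```text
clock: 22.95
eef_pos: [0.5981, 0.1341, 0.214]
tool_rot: [0.627, 0.779, 0.005, 0.004]
ft_force: [0.0, -0.2, 0.2]
grip_width: -0.0001
```

```bash
cat > m.py <<'E'
from h import *
im=camera('side')[:,:,::-1].astype(int);b=(im[:,:,2]-im[:,:,0]).clip(8)-8
P=[]
for r in range(125,136):
    w=b[r,280:294];P.append(((w*np.arange(280,294)).sum()/w.sum(),r))
P=np.array(P);print('slope',np.polyfit(P[:,1],P[:,0],1)[0])
w=b[112:125,278:294];yy,xx=np.mgrid[112:125,278:294];print('coil',(w*xx).sum()/w.sum(),(w*yy).sum()/w.sum())
at(-.7,11,.206)
E
python3 m.py
```

```text
slope 0.08715531543796602
coil 284.4578326657766 119.35146862483312
now [0.5982 0.1336 0.2139] shift tool [-29.7  -2.7   7.9] shift in final axes [-29.7  -2.6   7.9] turn [ 0.75 -0.03  0.  ] F [ 0.8 -0.2  0.4] w 0.0001 t 23.0
tcp along/across 1.941354771096953 40.69238946809326 Facross -0.3662614596909316
```

Request:
{"api": "jog_arm", "payload": {"deltas": [[[-10,-2.5,7,0.7,0,0,0],[-7,0,0,0,0,0,0],[-6,0,0,0,0,0,0],[-3,0,0,0,0,0,0],[0,0,0,0,0,0,0]]]}}

```text
clock: 23.5
eef_pos: [0.6015, 0.1053, 0.2056]
tool_rot: [0.627, 0.779, -0.001, -0.001]
ft_force: [-0.1, 0.8, 1.0]
grip_width: 0.0002
```

```bash
python3 m.py
```

```text
slope -0.14681822388654814
coil 287.27032940318463 120.16543089826182
now [0.6014 0.1054 0.2056] shift tool [-1.5  0.2 -0.4] shift in final axes [-1.5  0.2 -0.4] turn [-0.09 -0.01  0.02] F [-0.4 -0.8 -0.9] w 0.0001 t 23.55
tcp along/across -0.9206475566510808 12.480315248354591 Facross -0.7021632642744937
```

Request:
{"api": "jog_arm", "payload": {"deltas": [[[12,0,0,0,0,0,0],[12,0,0,0,0,0,0],[0,0,0,0,0,0,0]]]}}

```text
clock: 23.85
eef_pos: [0.596, 0.1305, 0.2058]
tool_rot: [0.627, 0.779, -0.0, -0.001]
ft_force: [0.1, -0.0, -0.4]
grip_width: -0.0002
```

```bash
python3 m.py
```

```text
slope -0.0352971786694469
coil 286.1014737315784 119.76375295308809
now [0.5961 0.13   0.2058] shift tool [-26.7   0.2  -0.2] shift in final axes [-26.7   0.1  -0.2] turn [-0.06 -0.01 -0.04] F [ 0.5 -0.1  0.1] w -0.0003 t 23.9
tcp along/across -0.8473443260607277 37.69397294903326 Facross -0.22878929039265358
```

Request:
{"api": "jog_arm", "payload": {"deltas": [[[0,0,-40,0,0,0,0],[0,0,-40,0,0,0,0],[0,-40,0,0,0,0,0],[0,-40,0,0,0,0,0],[0,-40,0,0,0,0,0]]]}}

```text
clock: 24.4
eef_pos: [0.4824, 0.107, 0.2864]
tool_rot: [0.626, 0.78, -0.0, 0.001]
ft_force: [-0.2, -0.1, 0.5]
grip_width: 0.0003
```

Request:
{"api": "jog_arm", "payload": {"deltas": [[[0,-45,0,0,0,0,0],[0,-45,0,0,0,0,0],[0,0,0,0,0,0,0],[0,0,0,0,0,0,0]]]}}

```text
clock: 24.8
eef_pos: [0.3856, 0.0861, 0.2869]
tool_rot: [0.625, 0.78, -0.0, 0.001]
ft_force: [0.9, -1.0, 0.2]
grip_width: 0.0003
```

```bash
python3 m.py
python3 - <<'E'
from h import *
im=camera('top')[:,:,::-1];cv2.imwrite('pics/top11.png',im);s=camera('side')[:,:,::-1];cv2.imwrite('pics/side11.png',s)
print(im[146:160,205:226].astype(int)[:,:,2]-im[146:160,205:226].astype(int)[:,:,0])
A=s[95:175,245:320];B=im[125:185,195:245]
cv2.imwrite('pics/p11.png',np.hstack([cv2.resize(A,(450,480),interpolation=3),cv2.convertScaleAbs(cv2.resize(B,(350,480),interpolation=3),alpha=1.5)]))
E
```

```text
slope -0.03583871949196076
coil 286.10375527907775 119.76406802876384
now [0.3856 0.0861 0.2869] shift tool [-29.6 215.1  80.9] shift in final axes [-28.6 215.2  80.9] turn [-0.    0.14  0.31] F [ 0.1 -0.7  0.4] w 0.0004 t 24.85
tcp along/across -215.94675190870373 39.595438340112075 Facross -0.7042461268569633
[[-1 -2 -2 -1 -2 -2 -3 -2 -2 -1  0 -2 -2 -1 -1  1 -2 -1 -2 -2 -3]
 [-1 -2 -1  0  0 -2 -1 -1 -3  0  0  0 -1  0  1  0  1  0 -1 -1 -1]
 [-1 -3 -2 -1 -2  0 -2  0 -2  1 -1  4  7 13 16 21 19 18 15  7  1]
 [-3  0 -2 -2 -2 -1 -1  0  4 10 15 31 45 56 68 78 76 76 58 29  6]
 [-2  0 -1 -2 -1 -2 -1  4 21 50 69 81 84 80 81 85 93 86 76 47  9]
 [-1 -1 -1  0 -3 -3  2 15 52 78 85 88 95 81 78 75 81 82 74 52 15]
 [-2 -2 -1 -1 -1  0  3 17 45 76 79 90 95 98 96 87 88 88 84 68 32]
 [-1 -2 -2  0  0 -2 -1 10 38 75 95 91 91 93 88 88 86 75 59 47 20]
 [ 0 -1  0 -2  0 -1  2  9 34 67 79 83 79 83 83 85 71 48 27 17  8]
 [-1 -2  0 -2 -1  0  0  6 15 29 49 80 80 84 80 79 57 21  7  3  2]
 [-1 -2  0  0 -1 -2 -1  0  4 17 45 57 57 42 34 28 28  8  3  3  1]
 [-2  0 -2 -2 -3 -4 -2 -4 -1 27 59 57 35 18  8  8  9  5  2  3  2]
 [-3 -2 -2 -2 -5 -5 -5 -4  2 27 47 32 12  4  2  3  4  1  0  2  1]
 [-4 -2 -5 -5 -5 -6 -6 -6 -4  7 20 23 10  4  2  3  2  4  1  1  2]]
```

```bash
python3 -c "
from workcell import *
print(job_done())"
```

```text
the job is handed in; nothing more can be done
None
```

I pushed the pin home, fitted the clip, let go and handed the job in at about 25 s of the 72 s. The one thing not as clean as I wanted is that the clip leans a little off upright.

- **Pin:** I pushed it with the side of the closed fingers until it stopped. The force rose from the sliding 7 N to about 20 N with no further movement, and the head looks seated against the fork in the picture.
- **Clip:** I took it from the white block, tilted the tool to hang the leg vertical, and felt for the hole, which leaned to +y. I drew the hole upright with the leg and pushed the leg through.
- **Snap:** The push rose and dropped as the bow went round, then rose again at the home depth. The highest force I read was 5.8 N, not the expected 15 N, because readings came only at the end of each move. I therefore did not see the peak itself.
- **Clip position:** The pictures put the coil at about 211 mm height, against an expected 214 mm. The clip is standing and the gripper is clear of it.
- **Lean:** After release the clip leaned about 6° toward +y. I nudged the coil with the closed fingers; it sprang back twice, and the third nudge left it leaning the other way. My last checks disagree on how much: two give about 5° toward −y, one gives 1–2°. I left it there.
- **Screws:** Both were still standing in the block in the last picture I viewed, taken before the last nudges, which were done at the press away from the block. By then I had used all 12 pictures, so the final state was checked from pixel values only.

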